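# Clamp the dust filter on the broadcast room's cooling blower

## Robot

A 6-joint arm with a two-finger parallel gripper is mounted at the origin on the work surface. World frame = base frame: x ahead of the robot, y to its left, z up, the work surface at z = 0. Lengths are in m, angles in rad, forces in N, time in s.
With the tool pointing down it reaches from about 0.15 to 0.775 m from the base axis. Payload 6.1 kg.
Tool frame: the origin (TCP) lies at the very end of the fingers, on their centre line; the grasp point (between the pads) lies 19 mm behind it; z points along the fingers, x is the direction in which the jaws open and shut, and the axes are right-handed (so a half turn about z gives the same grasp; the last joint's range is limited). The gripper opens to 85 mm and grips with 20 to 120 N. Pads are 22 mm wide; open, the fingers measure 114 mm over their backs; the gripper's body (76 mm by 85 mm) begins 54 mm behind the grasp point. The pads swing forward as they close: fully open they stand 13 mm farther back than shut.
Start: joints at [-1.186, 0.126, -0.04, 1.405, 0, 1.571], TCP at [0.197, -0.487, 0.231] pointing down, gripper open.
Joint ranges: [-2.72, 2.72], [-0.95, 1.95], [-1.27, 1.35], [-1.78, 2.02], [-1.46, 1.47], [-3.14, 3.14]. Speed limits (rad/s): [2.39, 2.39, 3.01, 3.14, 3.14, 3.14].

## Interface

Orientations are given as a unit quaternion [w, x, y, z].
In Python, from cell import ctrl gives the robot as it stands.
- The arm moves only by the shell command python3 -m pendant 'ROWS' [FORCE]. ROWS is JSON, a list that holds one entry, the list of rows, each a list of 7 numbers: the shift along the world's x, y, z in mm, then the turn, a rotation vector about the world's x, y, z in degrees, then the opening, from -1 (shut) to 1 (fully open). A call has 1 to 12 rows; each row shifts and turns the commanded pose from where the row before left it; what a row does not reach is not made up. A row lasts 1/12 s, in which the tool goes at most 41.7 mm and 7.16 degrees, less where a joint would pass 70% of its speed; a pose out of reach is approached as far as the arm can. A call with a gripper value outside its range is refused whole. The fingers move at their own pace and stop on an object; FORCE is the grip in N (left out, the last holds). Time passes only in rows, so rows that do not move let the fingers close. It gives the time, the measured TCP pose, the force and the opening at its end, in the units of the state.
- ctrl.observe(): the state, without advancing time (a new reading comes with each control period).
- ctrl.capture(name): name is "scene" or "top" or "wrist"; returns the picture (384x512x3 uint8, red, green, blue); there is no depth.
- ctrl.get_calibration(name): a dict with "intrinsics" (3x3 intrinsics, pixels), "rvec" (rotation vector, rad) and "tvec" (3), from world to camera coordinates, as OpenCV has them; the wrist camera has in their place "mount" (4x4, takes a point from camera to tool coordinates, whose origin is the TCP and whose axes are the tool frame's). Camera axes: x right, y down, z forward; pixel columns grow to the right and rows downward; lengths in m; the calibration is good to about 2 mm. The wrist camera is an equidistant fisheye: a pixel r from the principal point sees the ray r / f radians off the axis. A picture is of the moment at which its call begins: read the wrist's pose just before it. get_calibration takes no time and is no camera call.
- ctrl.finish_job(): hands the job in, once; it reports no verdict.
The state is a dict: "t": time; "joint_positions": joint angles; "dq": joint speeds; "joint_torque": joint torques, N m; "position": TCP position; "tcp_rot": TCP orientation; "force": force on the tool from outside, world axes, zero at the start; "wrist_torque": the same for the moment, N m; "finger_gap": finger opening in m.
Only numpy, scipy, OpenCV 4.12 (cv2) and the standard library are available. Lean on these libraries where they do the work, as an engineer would, in place of code of your own. Each camera call takes 0.05 s, during which the arm holds its last target.

## Task

The dust filter of the amplifier's cooling blower has just been cleaned and put back. Take the rubber-lined band clamp out of the blue caddy, ease it over the filter and past the raised barb until it sits square against the black shoulder, then turn its yellow knob clockwise until the band is snug on the neck, firm but not over-tight, and let go. Do not force the band on, do not lean on the blower, and leave everything else on the desk where it is.

Things in the scene. Friction and masses are not known exactly. Their poses are not given: they have to be found in the camera images.
- knob (a point): centre of the clamp's yellow hexagonal knob, the part to grip: 22 mm across its flats, 24 mm high (the point is half-way up), on top of the clamp's upright screw, 62 mm above and 37.5 mm to the -y side of the ring's centre. Frame as clamp (it does not turn with the knob). Closing fingers settle on its flats. Clockwise from above tightens
- clamp: worm-drive band clamp, 69 g: rubber-lined steel ring, about 60 mm inside and 66 mm outside, 18 mm wide. Origin: the ring's centre; x is the ring's axis, z up. It stands upright in the caddy's slot, knob up, and lifts straight out (clear after 40 mm). The knob draws its far (+y) half 3.5 mm per rad towards the screw; it starts anywhere from 5 mm further out to 3.7 mm further in
- worm (a point): the clamp's steel worm housing, 37.5 mm to -y of the ring's centre. The screw holds itself, easing back a little if very tight. Running free it resists with 0.18 N m, so with only the knob held a push over about 4 N on the ring swings it about the screw. After 1.2 to 4.8 rad the band meets the neck and the torque climbs 0.35 N m per rad: snug is 0.15 to 0.27 N m above free, over-tight from 0.31
- seat (a point): the ring's centre when the band is home: on the filter's axis, 90 mm above the desk. x points from the filter's nose into the blower, z up. The black shoulder, 68 mm across, begins 9 mm further on. Loose, the band hangs on the neck without swinging, its centre up to 7 mm below this point. With the screw on the -y side (right, seen from the nose) tightening draws the band to the shoulder
- barb (a point): on the same axis, 12 mm before seat, where the barb ends and the 50 mm groove for the band begins. The barb is 54 mm across for 3 mm and ramps down to 47 mm at 12 mm before this point. Same frame as seat
- filter_nose (a point): middle of the filter's free end, 57 mm before seat on the same axis; from here the filter is a plain pleated cylinder 47 mm across up to the ramp. Same frame as seat
- blower: grey radial blower fixed to the desk, with the filter on its intake: origin on the desk below seat, x as there. Shoulder 68 mm across, then a 48 mm intake pipe up to the round casing (150 mm across, top 165 mm above the desk), whose face is 84 mm beyond seat
- filter: the grey plastic dust filter with its slotted neck, fixed on the blower; origin and frame as blower
- caddy: blue plastic parts caddy fixed to the desk, 95 x 110 mm, walls 42 mm high; origin on the desk below the ring's centre as the clamp stands, the slot runs along y
- spare_clamp: bystander: a smaller bare steel worm-drive band lying flat, 48 mm ring, 13 mm high; origin under the ring's centre
- screwdriver: bystander: orange-handled screwdriver lying on the desk; origin under its middle
- dust_brush: bystander: wooden-handled brush lying on the desk; origin under its middle
- tape_roll: bystander: green tape roll lying flat, 84 mm across, 19 mm high; origin under its centre
- screw_jar: bystander: clear jar, 52 mm across, 65 mm high; origin under its centre
- mug: bystander: white mug, 80 mm across, 92 mm high; origin under its centre
- stapler: bystander: black stapler, 125 x 34 x 45 mm; origin under its centre

How it is judged:
By the outcome, as a careful person would: the job done as asked, in the order asked, and still so for the second after the job is handed in, with the robot touching nothing.
It also fails if it takes over 70 s, if anything falls off the work surface, if the arm or the gripper's body presses on something with over 40 N, if the wrist force passes 120 N, or if a joint passes its speed limit or range.

## Working session

There is one attempt and no reset: what is moved stays moved. The work goes in short steps, Python scripts to look and compute and a shell command to move; the robot and the scene stay as the last step left them, time stands still between calls to the robot, and variables do not carry over. Pictures are saved under pics/ and viewed, and the job is handed in when it is done.

```bash
ls; mkdir -p pics; python3 - <<'E'
from cell import ctrl
import cv2,numpy as np
s=ctrl.observe();print(s)
for n in("scene","top","wrist"):
    im=ctrl.capture(n);cv2.imwrite(f"pics/{n}0.png",im[:,:,::-1])
    print(n,ctrl.get_calibration(n))
E
```

```text
pics
{'t': 0.0, 'joint_positions': array([-1.18599211e+00,  1.26383489e-01, -4.06081517e-02,  1.40541317e+00,
       -3.85150572e-05,  1.57079798e+00]), 'dq': array([-5.48258259e-05,  7.75975215e-04,  1.02088110e-03,  7.24729154e-04,
        1.78027299e-05, -6.45850437e-04]), 'joint_torque': array([ 6.86628100e-04, -4.35910964e+01,  3.52925849e+01,  1.74160756e-02,
       -5.69547421e-05, -3.99372482e-07]), 'position': array([ 0.19690742, -0.48622854,  0.23052658]), 'tcp_rot': array([-4.33479442e-04,  8.29269344e-01, -5.58848556e-01, -6.77697099e-04]), 'force': array([-0.36868961, -0.01476797,  0.04863729]), 'wrist_torque': array([0.04563162, 0.00726973, 0.01210174]), 'finger_gap': 0.08565487105416379}
scene {'intrinsics': array([[439.1957624 ,   0.        , 264.28291187],
       [  0.        , 439.1957624 , 194.32452509],
       [  0.        ,   0.        ,   1.        ]]), 'rvec': array([ 2.23992796,  0.77237192, -0.32264019]), 'tvec': array([-0.40596884, -0.15393417,  1.52973194])}
top {'intrinsics': array([[454.00738784,   0.        , 253.04007628],
       [  0.        , 454.00738784, 193.53866962],
       [  0.        ,   0.        ,   1.        ]]), 'rvec': array([ 2.15594068, -2.20834568,  0.05007359]), 'tvec': array([0.00536868, 0.52017178, 1.3479931 ])}
wrist {'intrinsics': array([[297.31863964,   0.        , 254.63561359],
       [  0.        , 297.31863964, 186.92957685],
       [  0.        ,   0.        ,   1.        ]]), 'mount': array([[ 9.99999481e-01, -8.30760476e-04,  5.89718533e-04,
        -2.05960505e-04],
       [ 6.32846256e-04,  9.60152953e-01,  2.79474339e-01,
        -7.17122957e-02],
       [-7.98396226e-04, -2.79473821e-01,  9.60152980e-01,
        -1.42579645e-01],
       [ 0.00000000e+00,  0.00000000e+00,  0.00000000e+00,
         1.00000000e+00]])}
```

View pics/scene0.png

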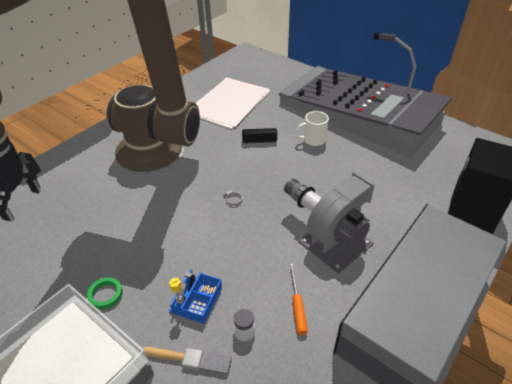

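View pics/top0.png

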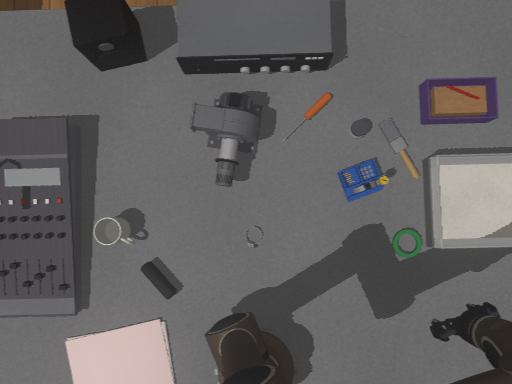

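View pics/wrist0.png

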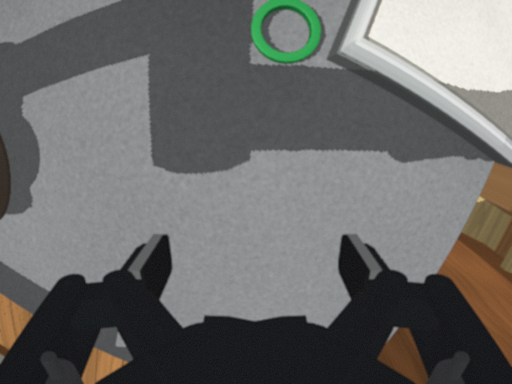

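The scene and top views show the caddy with the yellow knob at top px (384,180) and scene px (175,286). The filter nose is near top px (224,183), with the blower above it. I'll zoom in to measure.

```bash
cat > h.py <<'E'
import numpy as np,cv2
from scipy.spatial.transform import Rotation as R
from cell import ctrl
def cal(n):
    c=ctrl.get_calibration(n);return c['intrinsics'],R.from_rotvec(c['rvec']).as_matrix(),np.array(c['tvec'])
def ray(n,p):
    K,Rm,t=cal(n);d=Rm.T@np.linalg.inv(K)@np.array([p[0],p[1],1.]);return -Rm.T@t,d/np.linalg.norm(d)
def onz(n,p,z):
    o,d=ray(n,p);return o+d*(z-o[2])/d[2]
def proj(n,X):
    K,Rm,t=cal(n);q=K@(Rm@np.array(X)+t);return q[:2]/q[2]
def tri(rs):
    A=np.zeros((3,3));b=np.zeros(3)
    for o,d in rs:
        P=np.eye(3)-np.outer(d,d);A+=P;b+=P@o
    X=np.linalg.solve(A,b);return X,[np.linalg.norm((np.eye(3)-np.outer(d,d))@(X-o))*1e3 for o,d in rs]
def wray(p,s):
    c=ctrl.get_calibration("wrist");K=c['intrinsics'];M=np.array(c['mount'])
    u=(np.array(p)-[K[0,2],K[1,2]])/K[0,0];r=np.hypot(*u)
    d=np.array([np.sin(r)*u[0]/r,np.sin(r)*u[1]/r,np.cos(r)]) if r>0 else np.array([0,0,1.])
    q=s['tcp_rot'];T=R.from_quat([q[1],q[2],q[3],q[0]]).as_matrix()
    return T@M[:3,3]+s['position'],T@M[:3,:3]@d
def wproj(X,s):
    c=ctrl.get_calibration("wrist");K=c['intrinsics'];M=np.array(c['mount'])
    q=s['tcp_rot'];T=R.from_quat([q[1],q[2],q[3],q[0]]).as_matrix()
    v=M[:3,:3].T@(T.T@(np.array(X)-s['position'])-M[:3,3]);r=np.arctan2(np.hypot(v[0],v[1]),v[2])
    return K[:2,2]+K[0,0]*r*v[:2]/np.hypot(v[0],v[1])
def crop(src,x0,y0,x1,y1,k,out):
    im=cv2.imread(src)[y0:y1,x0:x1];cv2.imwrite(out,cv2.resize(im,None,fx=k,fy=k,interpolation=cv2.INTER_CUBIC))
def yel(im):
    h=cv2.cvtColor(im,cv2.COLOR_BGR2HSV);m=cv2.inRange(h,(22,140,100),(34,255,255))
    n,l,st,c=cv2.connectedComponentsWithStats(m);return [(st[i].tolist(),c[i].round(2).tolist()) for i in range(1,n) if st[i][4]>8]
E
python3 - <<'E'
from h import *
crop('pics/top0.png',330,140,430,215,8,'pics/tc.png')
crop('pics/top0.png',180,80,280,200,5,'pics/tb.png')
crop('pics/scene0.png',150,255,250,330,8,'pics/sc.png')
crop('pics/scene0.png',270,160,390,275,5,'pics/sb.png')
for n in('top','scene'):print(n,yel(cv2.imread(f'pics/{n}0.png')))
E
```

```text
top [([378, 176, 10, 9, 62], [382.92, 180.0])]
scene [([170, 278, 11, 14, 124], [175.06, 284.6])]
```

View pics/tc.png

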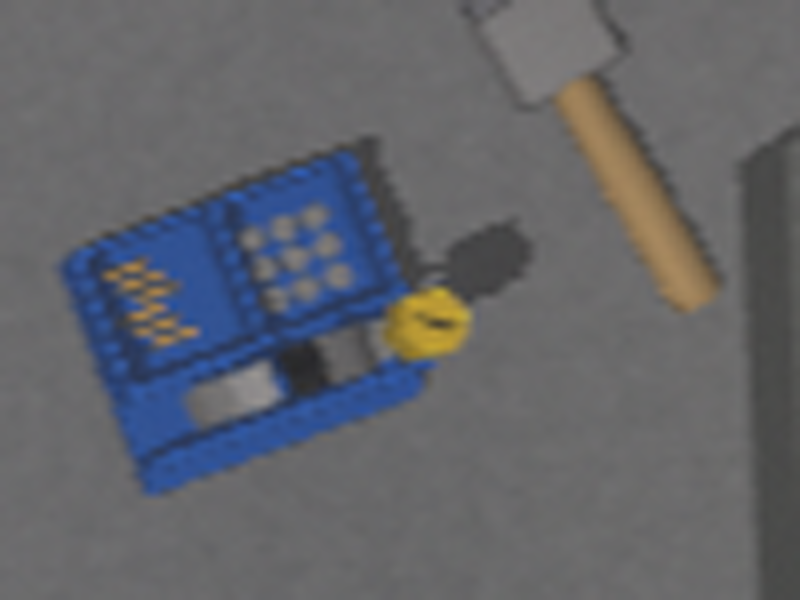

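View pics/tb.png

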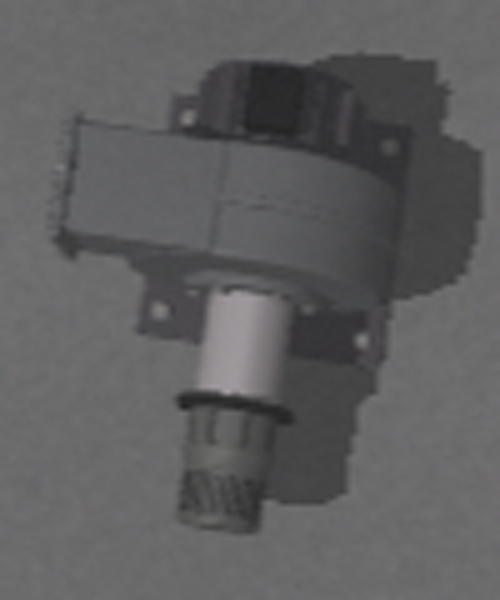

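View pics/sc.png

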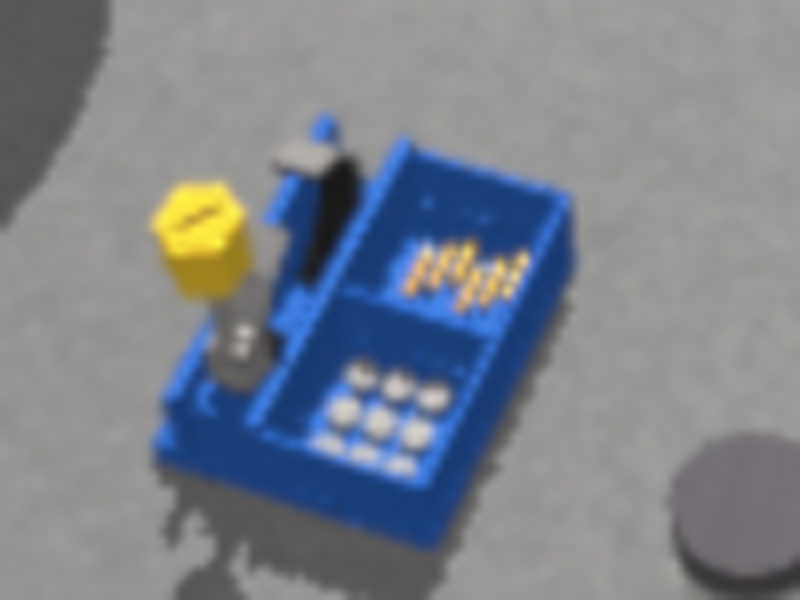

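View pics/sb.png

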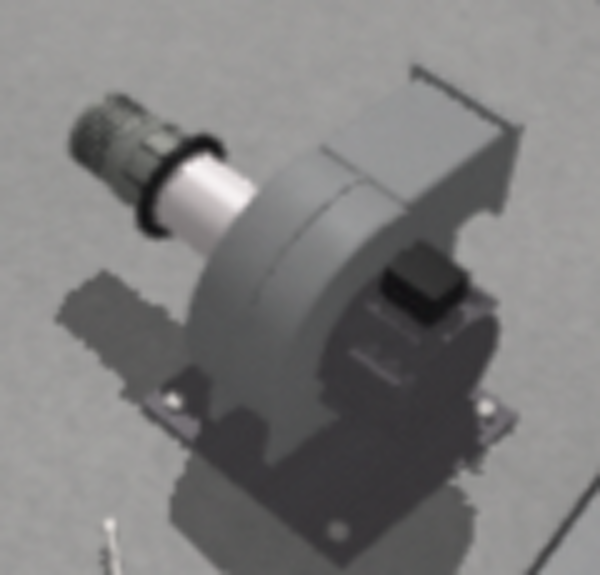

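```bash
python3 - <<'E'
from h import *
for n in('top','scene'):print(n,'cam',ray(n,(256,192))[0])
k,e=tri([ray('top',(383.5,180.4)),ray('scene',(175.3,282.3))]);print('knobtop',k,e)
# caddy wall edges at z=.042 (tc crop) 
f=lambda x,y:(x/8+330,y/8+140)
for p in [(60,262),(355,150),(425,385),(150,490)]:print('caddy',onz('top',f(*p),.042))
g=lambda x,y:(x/5+180,y/5+80)
for p in [(220,520),(232,410),(236,401),(246,300)]:print('axis',onz('top',g(*p),.09))
print('shoulder L,R',onz('top',g(177,400),.09),onz('top',g(295,405),.09))
q=lambda x,y:(x/5+270,y/5+160)
print('scene shoulder centre z.09',onz('scene',q(180,187),.09))
E
```

```text
top cam [ 0.43566384 -0.02780859  1.37735856]
scene cam [ 1.05801529 -0.69646649  0.96131385]
knobtop [ 0.54318747 -0.36944666  0.11686225] [np.float64(2.474925687021114), np.float64(2.474925687021247)]
caddy [ 0.5737894  -0.25777575  0.042     ]
caddy [ 0.61249294 -0.36757655  0.042     ]
caddy [ 0.52509208 -0.38968056  0.042     ]
caddy [ 0.48899282 -0.28774034  0.042     ]
axis [0.54480191 0.07380826 0.09      ]
axis [0.60766105 0.06571388 0.09      ]
axis [0.61277583 0.0633236  0.09      ]
axis [0.67085745 0.05642551 0.09      ]
shoulder L,R [0.61422079 0.09706585 0.09      ] [0.60960832 0.02964982 0.09      ]
scene shoulder centre z.09 [0.61141793 0.06750156 0.09      ]
```

```bash
python3 -m pendant '[[[30,10,0,0,0,0,1],[34,12,0,0,0,0,1],[34,12,0,0,0,0,1],[34,12,0,0,0,0,1],[34,12,0,0,0,0,1],[34,12,0,0,0,0,1],[34,12,0,0,0,0,1],[34,12,0,0,0,0,1],[34,12,0,0,0,0,1],[30,8,0,0,0,0,1],[10,2,0,0,0,0,1],[0,0,0,0,0,0,1]]]' 30; python3 - <<'E'
from h import *
s=ctrl.observe();im=ctrl.capture('wrist')[:,:,::-1];cv2.imwrite('pics/w1.png',im)
print(s['position'],s['joint_positions'],s['t'])
print(yel(im), wproj([.543,-.369,.117],s))
E
```

```text
t: 1.15
position: [0.5411, -0.3694, 0.2297]
tcp_rot: [-0.0, 0.83, -0.558, -0.001]
force: [0.2, 0.3, -0.2]
finger_gap: 0.0854
[ 0.54111434 -0.36944375  0.2297133 ] [-5.99134694e-01  3.84383386e-01  2.90997930e-01  1.47916746e+00
  1.83088437e-04  2.15453029e+00] 1.15
[([243, 166, 27, 29, 609], [256.12, 180.22])] [255.2248075 181.9652241]
```

View pics/w1.png

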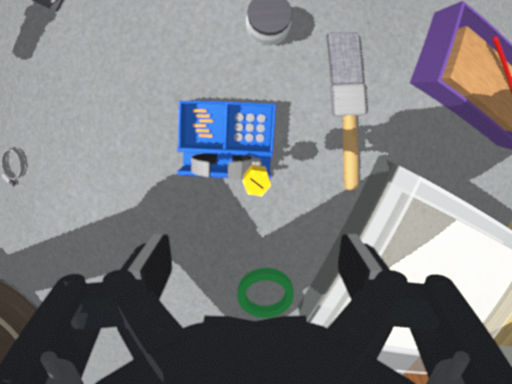

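```bash
python3 - <<'E'
from h import *
crop('pics/w1.png',165,90,295,200,6,'pics/w1c.png')
E
```

```text
(no output)
```

View pics/w1c.png

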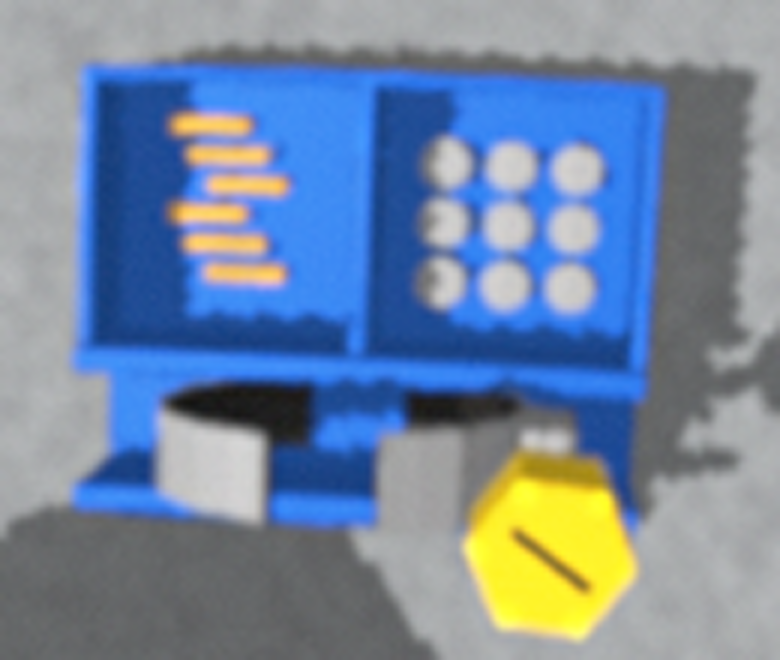

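```bash
python3 - <<'E'
from h import *
im=cv2.imread('pics/w1.png');s=ctrl.observe()
h=cv2.cvtColor(im,cv2.COLOR_BGR2HSV);m=cv2.inRange(h,(22,140,215),(34,255,255))
n,l,st,c=cv2.connectedComponentsWithStats(m);i=1+np.argmax(st[1:,4]);m=(l==i).astype(np.uint8)
m=cv2.morphologyEx(m,cv2.MORPH_CLOSE,np.ones((5,5)))
cn=max(cv2.findContours(m,0,cv2.CHAIN_APPROX_NONE)[0],key=cv2.contourArea)[:,0]
P=[]
for p in cn:
    o,d=wray(p,s);P.append((o+d*(.117-o[2])/d[2])[:2])
P=np.array(P)*1e3;H=cv2.convexHull(P.astype(np.float32))[:,0]
M=cv2.moments(H);ce=np.array([M['m10'],M['m01']])/M['m00'];print(ce,cv2.contourArea(H),'exp',22**2*.866)
a=np.radians(np.arange(0,180,1));w=[np.ptp(H@[np.cos(t),np.sin(t)]) for t in a]
w=np.array(w);f=[w[t]+w[(t+60)%180]+w[(t+120)%180] for t in range(60)]
print(np.round(np.array(f)/3,2).tolist(),np.argmin(f))
E
```

```text
[ 541.73188914 -370.52053912] 427.49552253540605 exp 419.144
[23.94, 23.86, 23.77, 23.68, 23.58, 23.48, 23.36, 23.24, 23.12, 23.01, 22.93, 22.86, 22.79, 22.74, 22.79, 22.85, 22.93, 23.0, 23.08, 23.15, 23.24, 23.31, 23.38, 23.49, 23.59, 23.69, 23.78, 23.89, 23.98, 24.07, 24.16, 24.23, 24.3, 24.36, 24.42, 24.46, 24.51, 24.55, 24.59, 24.62, 24.65, 24.66, 24.67, 24.67, 24.67, 24.65, 24.63, 24.61, 24.57, 24.53, 24.47, 24.42, 24.36, 24.3, 24.26, 24.21, 24.17, 24.12, 24.07, 24.01] 13
```

```bash
python3 -m pendant '[[[1,-0.5,0,0,0,6.7,1],[0,0,0,0,0,6.7,1],[0,0,0,0,0,6.7,1],[0,0,-8,0,0,6.7,1],[0,0,-8,0,0,6.7,1],[0,0,-8,0,0,6.7,1],[0,0,-8,0,0,6.7,1],[0,0,-8,0,0,6.7,1],[0,0,-8,0,0,6.7,1],[0,0,0,0,0,6.7,1],[0,0,0,0,0,6.7,1],[0,0,0,0,0,6.7,1]]]' 30; python3 - <<'E'
from h import *
s=ctrl.observe();im=ctrl.capture('wrist')[:,:,::-1];cv2.imwrite('pics/w2.png',im)
print(s['position'],s['joint_positions'],s['t'])
im=np.ascontiguousarray(im)
h=cv2.cvtColor(im,cv2.COLOR_BGR2HSV);m=cv2.inRange(h,(22,140,215),(34,255,255))
n,l,st,c=cv2.connectedComponentsWithStats(m);i=1+np.argmax(st[1:,4]);m=(l==i).astype(np.uint8)
m=cv2.morphologyEx(m,cv2.MORPH_CLOSE,np.ones((7,7)))
cn=max(cv2.findContours(m,0,cv2.CHAIN_APPROX_NONE)[0],key=cv2.contourArea)[:,0]
P=[]
for p in cn:
    o,d=wray(p,s);P.append((o+d*(.117-o[2])/d[2])[:2])
P=np.array(P)*1e3;H=cv2.convexHull(P.astype(np.float32))[:,0]
M=cv2.moments(H);ce=np.array([M['m10'],M['m01']])/M['m00'];print(ce,cv2.contourArea(H),'exp',22**2*.866)
a=np.radians(np.arange(0,180,1));w=np.array([np.ptp(H@[np.cos(t),np.sin(t)]) for t in a])
f=[w[t]+w[(t+60)%180]+w[(t+120)%180] for t in range(60)]
print(np.argmin(f),min(f)/3)
cv2.imwrite('pics/w2c.png',cv2.resize(im[100:300,150:400],None,fx=3,fy=3))
E
```

```text
t: 2.2
position: [0.538, -0.372, 0.1835]
tcp_rot: [0.0, 0.994, 0.11, -0.0]
force: [0.2, -0.3, 0.0]
finger_gap: 0.0852
[ 0.53796702 -0.37203899  0.18353907] [-6.04830691e-01  3.78123814e-01  1.81216917e-01  1.37439060e+00
 -4.68184964e-04  7.45109269e-01] 2.2
[ 542.69896596 -368.13818128] 511.5847106585279 exp 419.144
14 25.10709180408769
```

View pics/w2c.png

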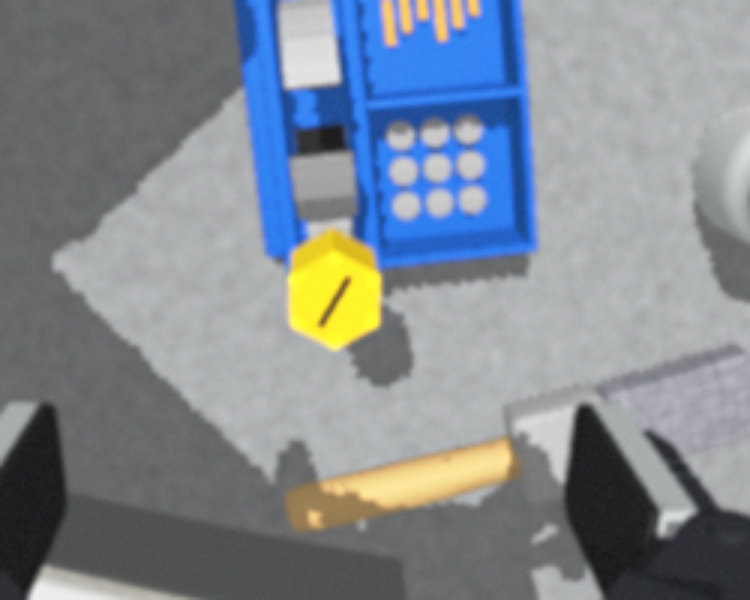

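```bash
cat > kn.py <<'E'
from h import *
import sys
zt=float(sys.argv[1]);out=sys.argv[2]
s=ctrl.observe();im=np.ascontiguousarray(ctrl.capture('wrist')[:,:,::-1]);cv2.imwrite(out,im)
print(s['position'],s['joint_positions'].round(3),s['t'])
h=cv2.cvtColor(im,cv2.COLOR_BGR2HSV);m=cv2.inRange(h,(22,140,235),(34,255,255))
n,l,st,c=cv2.connectedComponentsWithStats(m);i=1+np.argmax(st[1:,4]);m=(l==i).astype(np.uint8)
m=cv2.morphologyEx(m,cv2.MORPH_CLOSE,np.ones((7,7)))
cn=max(cv2.findContours(m,0,cv2.CHAIN_APPROX_NONE)[0],key=cv2.contourArea)[:,0]
P=[]
for p in cn:
    o,d=wray(p,s);P.append((o+d*(zt-o[2])/d[2])[:2])
P=np.array(P)*1e3;H=cv2.convexHull(P.astype(np.float32))[:,0]
M=cv2.moments(H);ce=np.array([M['m10'],M['m01']])/M['m00'];print(ce,cv2.contourArea(H),'exp',22**2*.866)
a=np.radians(np.arange(0,180,1));w=np.array([np.ptp(H@[np.cos(t),np.sin(t)]) for t in a])
f=[w[t]+w[(t+60)%180]+w[(t+120)%180] for t in range(60)]
print(np.argmin(f),min(f)/3)
E
python3 -m pendant '[[[0,0,0,0,0,0,1],[0,0,0,0,0,0,1],[0,0,0,0,0,0,1]]]'; python3 kn.py .117 pics/w3.png
```

```text
t: 2.5
position: [0.5394, -0.3715, 0.1836]
tcp_rot: [0.0, 0.994, 0.107, 0.0]
force: [0.0, 0.4, 0.1]
finger_gap: 0.085
[ 0.5393753  -0.37152943  0.1835893 ] [-0.603  0.379  0.183  1.374 -0.     0.754] 2.5
[ 542.6985882  -369.12364755] 469.59068786073476 exp 419.144
12 24.07740484369819
```

```bash
python3 -m pendant '[[[1,0.7,-15,0,0,0,1],[1,0.5,-20,0,0,0,1],[1,0.5,-20,0,0,0,1],[0,0,-20,0,0,0,1],[0,0,-15,0,0,0,1],[0,0,-5,0,0,0,1],[0,0,0,0,0,0,1],[0,0,0,0,0,0,-1],[0,0,0,0,0,0,-1],[0,0,0,0,0,0,-1],[0,0,0,0,0,0,-1],[0,0,0,0,0,0,-1]]]' 30
```

```text
t: 3.55
position: [0.5434, -0.3696, 0.0891]
tcp_rot: [0.0, 0.994, 0.108, 0.0]
force: [0.0, -0.9, 1.3]
finger_gap: 0.0252
```

```bash
python3 -m pendant '[[[0,0,0,0,0,0,-1],[0,0,0,0,0,0,-1],[0,0,0,0,0,0,-1]]]' 40; python3 - <<'E'
from h import *
s=ctrl.observe();im=ctrl.capture('wrist')[:,:,::-1];cv2.imwrite('pics/w4.png',im);print(s)
E
```

```text
t: 3.8
position: [0.5432, -0.3697, 0.089]
tcp_rot: [0.0, 0.994, 0.108, 0.0]
force: [-1.1, -0.6, 4.0]
finger_gap: 0.0211
{'t': 3.8, 'joint_positions': array([-5.97414447e-01,  4.04780050e-01,  1.17107668e-02,  1.17669035e+00,
       -3.35716677e-04,  7.56210404e-01]), 'dq': array([-0.00036895,  0.00136046,  0.00083967, -0.00128009, -0.00033949,
       -0.00138968]), 'joint_torque': array([ 6.27081022e-01, -5.76736128e+01,  3.29306209e+01, -3.24812662e-01,
        3.22722718e-01,  2.86745100e-02]), 'position': array([ 0.54321199, -0.36969307,  0.08901386]), 'tcp_rot': array([4.64035983e-04, 9.94110221e-01, 1.08372374e-01, 2.85538318e-04]), 'force': array([-1.12903825, -0.6421454 ,  3.99303503]), 'wrist_torque': array([-0.10068088,  0.27500069,  0.04487355]), 'finger_gap': 0.021097004410588795}
```

View pics/w4.png

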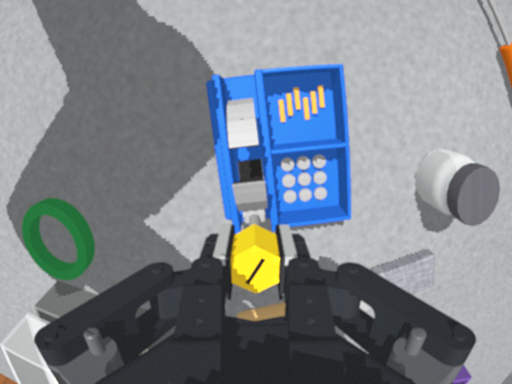

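```bash
python3 -m pendant '[[[0,0,3,0,0,0,-1],[0,0,6,0,0,0,-1],[0,0,10,0,0,0,-1],[0,0,12,0,0,0,-1],[0,0,14,0,0,0,-1],[0,0,14,0,0,0,-1],[0,0,14,0,0,0,-1],[0,0,14,0,0,0,-1],[0,0,8,0,0,0,-1],[0,0,5,0,0,0,-1],[0,0,0,0,0,0,-1],[0,0,0,0,0,0,-1]]]' 40; python3 - <<'E'
from h import *
s=ctrl.observe()
for n in('wrist','scene','top'):
    im=ctrl.capture(n)[:,:,::-1];cv2.imwrite(f'pics/{n}5.png',im)
print(s['force'],s['wrist_torque'],s['finger_gap'])
crop('pics/scene5.png',130,200,230,330,5,'pics/s5c.png')
crop('pics/wrist5.png',180,60,340,310,3,'pics/w5c.png')
E
```

```text
t: 4.85
position: [0.5431, -0.3694, 0.1882]
tcp_rot: [-0.0, 0.994, 0.108, 0.0]
force: [0.7, -0.3, -0.2]
finger_gap: 0.0213
[ 0.7463563  -0.29112503 -0.23755058] [-0.06969658  0.03703599  0.00507269] 0.021341006404968332
```

View pics/s5c.png

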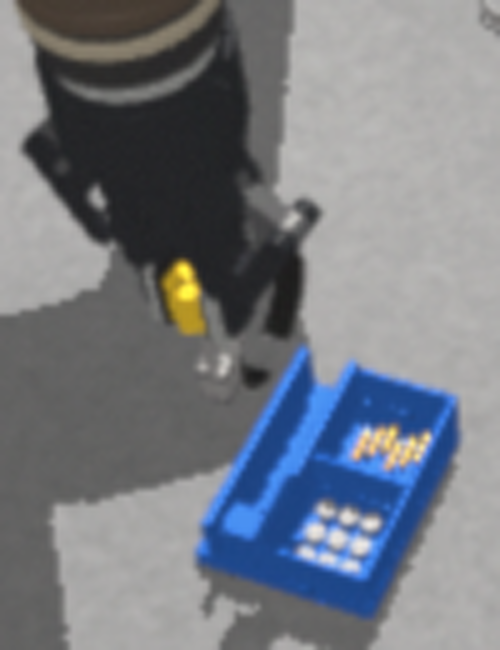

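View pics/w5c.png

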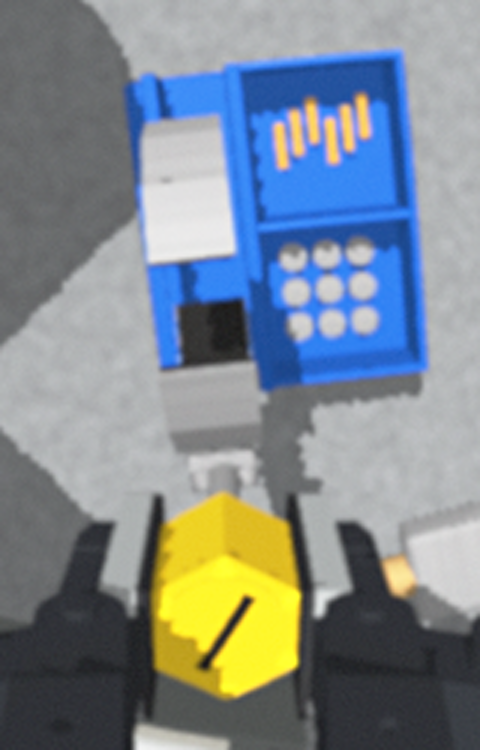

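```bash
python3 - <<'E'
from h import *
s=ctrl.observe();q=s['tcp_rot'];T=R.from_quat([q[1],q[2],q[3],q[0]]);yaw=np.degrees(np.arctan2(*T.as_matrix()[:2,0][::-1]));print('tool yaw',yaw)
for z in(.172,):
  P=[]
  for p in [(150,262),(235,250),(163,368),(258,362),(180,306),(246,300)]:
    o,d=wray((p[0]/3+180,p[1]/3+60),s);X=o+d*(z-o[2])/d[2];P.append(X[:2]*1e3)
  P=np.array(P)-s['position'][:2]*1e3;print(P.round(1).tolist())
  for a,b in((0,1),(2,3),(4,5)):print('xdir',np.degrees(np.arctan2(*(P[b]-P[a])[::-1])),np.linalg.norm(P[b]-P[a]))
  print('ydir',np.degrees(np.arctan2(*((P[0]+P[1])/2-(P[2]+P[3])/2)[::-1]))-90)
  # in frame yaw 19
  for y in(17,19,21):
    c,n=np.cos(np.radians(y)),np.sin(np.radians(y));print(y,(P@np.array([[c,-n],[n,c]])).round(1).tolist())
E
```

```text
tool yaw 12.447064039224783
[[-22.5, 43.6], [-8.2, 48.9], [-16.3, 24.8], [0.5, 29.7], [-15.6, 36.9], [-4.2, 40.5]]
xdir 20.357819043842458 15.349135074989348
xdir 16.150576342361703 17.49416564132881
xdir 17.674673399236124 11.960286515827265
ydir 21.28136779736319
17 [[-8.8, 48.3], [6.5, 49.2], [-8.4, 28.5], [9.1, 28.2], [-4.2, 39.8], [7.8, 40.0]]
19 [[-7.1, 48.6], [8.2, 48.9], [-7.4, 28.8], [10.1, 27.9], [-2.8, 39.9], [9.2, 39.7]]
21 [[-5.4, 48.8], [9.9, 48.6], [-6.4, 29.0], [11.1, 27.5], [-1.4, 40.0], [10.5, 39.3]]
```

```bash
python3 - <<'E'
from h import *
s=ctrl.observe()
c,n=np.cos(np.radians(18.5)),np.sin(np.radians(18.5));A=np.array([[c,-n],[n,c]])
def L(p,z):
    o,d=wray((p[0]/3+180,p[1]/3+60),s);X=o+d*(z-o[2])/d[2];return (((X[:2]-s['position'][:2])*1e3)@A).round(1)
print('cam',((wray((0,0),s)[0][:2]-s['position'][:2])*1e3)@A)
for z in(.142,.155):
    for p in((142,125),(220,113)):print(z,L(p,z))
    # near half outer silhouette toward the worm
    for p in((176,440),(258,430),(190,460),(258,455)):print('near',z,L(p,z))
E
python3 - <<'E'
import cv2
im=cv2.imread('pics/wrist5.png')[90:160,215:270]
cv2.imwrite('pics/w5d.png',cv2.resize(im,None,fx=10,fy=8,interpolation=cv2.INTER_CUBIC))
E
```

```text
cam [ 8.2050997  70.79428007]
0.142 [-8.8 73.4]
0.142 [ 7.7 74.1]
near 0.142 [-9.8  3.8]
near 0.142 [8.7 4.2]
near 0.142 [-7.3 -1.3]
near 0.142 [ 8.1 -1.8]
0.155 [-7.6 73.2]
0.155 [ 7.7 73.8]
near 0.155 [-8.6  8.4]
near 0.155 [8.6 8.8]
near 0.155 [-6.2  3.7]
near 0.155 [8.1 3.3]
```

View pics/w5d.png

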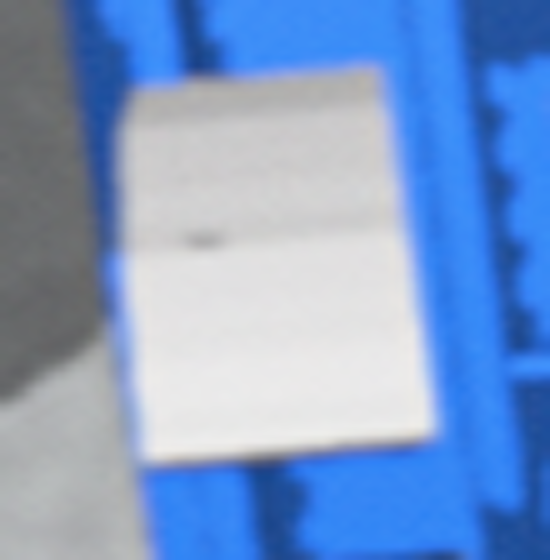

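```bash
python3 -m pendant '[[[-2,20,0,0,0,-2.5,-1],[-4,38,0,0,0,-2.5,-1],[-4,40,0,0,0,-2.5,-1],[-4,40,0,0,0,-2.5,-1],[-4,40,0,0,0,-2.5,-1],[-4,40,0,0,0,-2.5,-1],[-4,40,0,0,0,-2.5,-1],[-4,40,0,0,0,-2.5,-1],[-4,40,0,0,0,-2.5,-1],[-4,40,0,0,0,-2.5,-1],[-2,25,0,0,0,-1.5,-1],[0,8,0,0,0,0,-1]]]' 40;  python3 -m pendant '[[[0,0,0,0,0,0,-1],[0,0,0,0,0,0,-1],[0,0,0,0,0,0,-1],[0,0,0,0,0,0,-1]]]' 40; python3 - <<'E'
from h import *
s=ctrl.observe()
for n in('wrist','scene','top'):
    im=ctrl.capture(n)[:,:,::-1];cv2.imwrite(f'pics/{n}6.png',im)
print(s['position'],s['joint_positions'].round(3),s['force'])
E
```

```text
t: 6.0
position: [0.502, 0.0449, 0.1879]
tcp_rot: [-0.0, 0.993, -0.121, -0.001]
force: [-0.6, -0.7, -1.2]
finger_gap: 0.021
t: 6.33
position: [0.5032, 0.0402, 0.1881]
tcp_rot: [0.0, 0.992, -0.123, -0.0]
force: [0.2, -0.7, -0.8]
finger_gap: 0.0212
[0.50320939 0.0402448  0.18811085] [ 0.08   0.091 -0.173  1.307 -0.     1.898] [ 0.21514212 -0.68059934 -0.81289023]
```

View pics/wrist6.png

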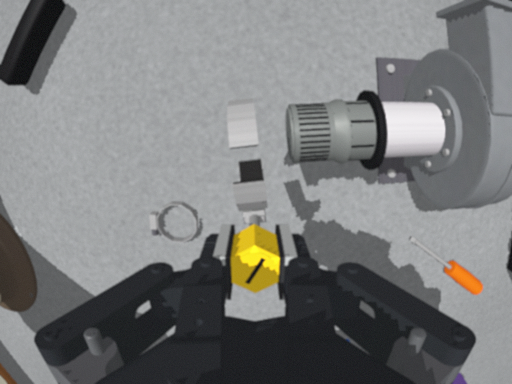

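View pics/scene6.png

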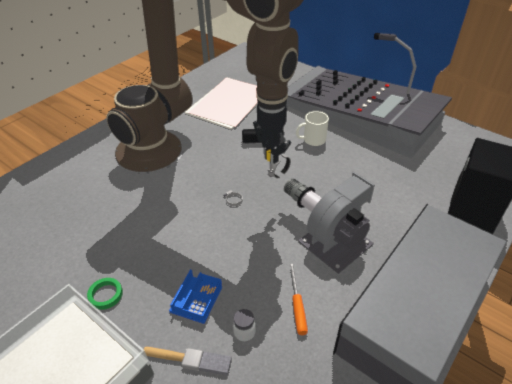

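View pics/top6.png

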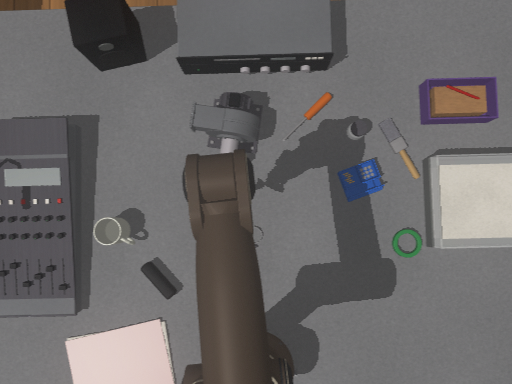

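```bash
python3 - <<'E'
from h import *
crop('pics/wrist6.png',220,70,460,220,3.3,'pics/w6c.png')
crop('pics/scene6.png',255,140,335,220,7,'pics/s6c.png')
E
```

```text
(no output)
```

View pics/w6c.png

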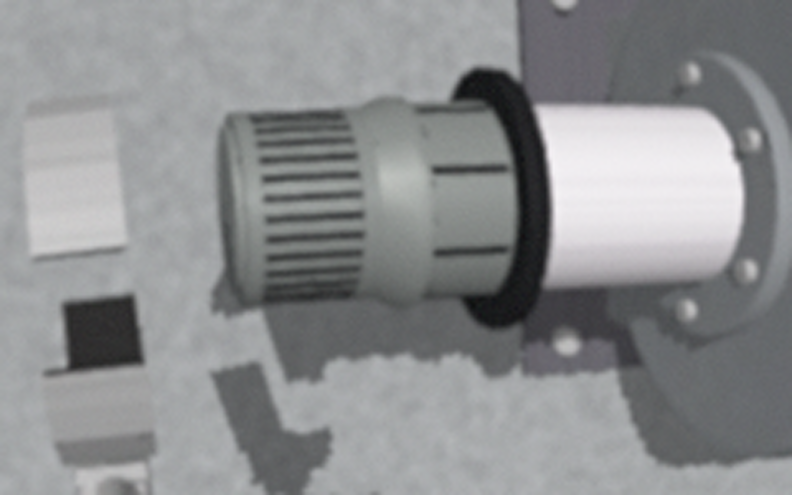

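View pics/s6c.png

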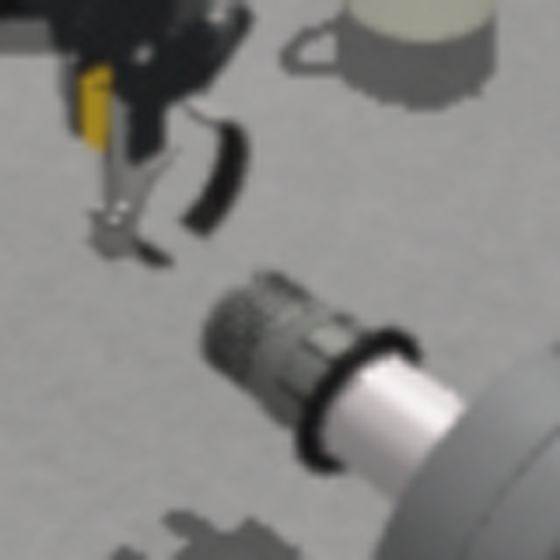

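```bash
cat > ax.py <<'E'
from h import *
def axis(top,bot,r,s,f):
    rs=[[wray(f(p),s) for p in e] for e in (top,bot)]
    o=rs[0][0][0]
    N=[]
    for e in rs:
        n=np.cross(e[0][1],e[-1][1]);N.append(n/np.linalg.norm(n))
    d=np.cross(N[0],N[1]);d/=np.linalg.norm(d)
    if d[0]<0:d=-d
    # mid directions sign
    m=rs[0][0][1]+rs[1][0][1]
    n=[x if x@m>0 else -x for x in N]
    # point x = o + v with v.n = r, v.d=0
    v=np.linalg.solve(np.array([n[0],n[1],d]),[r,r,0]);return o+v,d
def at(P,d,x): return P+d*(x-P[0])/d[0]
E
python3 - <<'E'
from ax import *
s=ctrl.observe();f=lambda p:(p[0]/3.3+220,p[1]/3.3+70)
q=s['tcp_rot'];T=R.from_quat([q[1],q[2],q[3],q[0]]);print('tool yaw',np.degrees(np.arctan2(*T.as_matrix()[:2,0][::-1])))
for nm,t,b,r in(('filt',[(245,112),(340,105)],[(245,305),(350,297)],.0235),('pipe',[(545,104),(705,106)],[(550,290),(700,277)],.024),('filt-pipe',[(250,111),(705,106)],[(250,304),(700,277)],.0238)):
    P,d=axis(t,b,r,s,f);print(nm,'yaw',np.degrees(np.arctan2(d[1],d[0])),'pitch',np.degrees(np.arcsin(d[2])),at(P,d,.545),at(P,d,.6))
def bis(p,q,z=.09):
    a,b=wray(f(p),s),wray(f(q),s);d=a[1]+b[1];o=a[0];return (o+d*(z-o[2])/d[2]).round(4)
print('nose',bis((240,113),(248,305)),'barb',bis((397,97),(410,303)),'shoulder nose-edge',bis((475,72),(490,325)),'pipe',bis((705,106),(700,277)))
# slot ends on filter; shoulder near-side edge at z ~.09+.034 top? ring halves
for z in (.172,):
  for p in((30,257),(127,246),(46,372),(140,366)):
    o,d=wray(f(p),s);print((o+d*(z-o[2])/d[2]-s['position']).round(4))
for p in((26,103),(115,95)):
    o,d=wray(f(p),s);print('far',(o+d*(.142-o[2])/d[2]-s['position']).round(4))
E
```

```text
tool yaw -14.149734605037148
filt yaw -7.965448709512972 pitch 5.764855116936933 [0.545      0.07859031 0.09309299] [0.6        0.07089438 0.0986997 ]
pipe yaw -9.497737053225846 pitch -6.571896786044196 [0.545      0.07795633 0.10321238] [0.6        0.06875472 0.09678794]
filt-pipe yaw -9.630134878684588 pitch -0.11756094681767353 [0.545      0.07851432 0.090589  ] [0.6        0.06918201 0.09047454]
nose [0.5463 0.0779 0.09  ] barb [0.587  0.0711 0.09  ] shoulder nose-edge [0.6085 0.067  0.09  ] pipe [0.6766 0.056  0.09  ]
[-0.0014  0.0491 -0.0162]
[ 0.0144  0.0469 -0.0162]
[-0.0039  0.0296 -0.0162]
[ 0.0116  0.0267 -0.0162]
far [ 0.002   0.0744 -0.0462]
far [ 0.0187  0.0716 -0.0462]
```

```bash
python3 -m pendant '[[[0.3,2,-5,0,0,-1,-1],[0.4,2.6,-10,0,0,0,-1],[0,0,-12,0,0,0,-1],[0,0,-12,0,0,0,-1],[0,0,-9,0,0,0,-1],[0,0,-3.6,0,0,0,-1],[0,0,0,0,0,0,-1],[0,0,0,0,0,0,-1],[0,0,0,0,0,0,-1]]]' 40; python3 - <<'E'
from h import *
s=ctrl.observe()
for n in('wrist','scene'):
    im=ctrl.capture(n)[:,:,::-1];cv2.imwrite(f'pics/{n}7.png',im)
crop('pics/wrist7.png',200,60,440,210,3.3,'pics/w7c.png')
crop('pics/scene7.png',255,140,335,220,7,'pics/s7c.png')
print(s['position'],s['joint_positions'].round(3),s['force'],s['wrist_torque'])
E
```

```text
t: 7.23
position: [0.5042, 0.0463, 0.1372]
tcp_rot: [-0.0, 0.991, -0.131, 0.0]
force: [0.2, 0.7, -0.7]
finger_gap: 0.0213
[0.5041511  0.0462525  0.13724839] [ 0.091  0.107 -0.268  1.195  0.     1.925] [ 0.22443207  0.74727757 -0.66491975] [-0.03322441  0.01730671  0.03375448]
```

View pics/w7c.png

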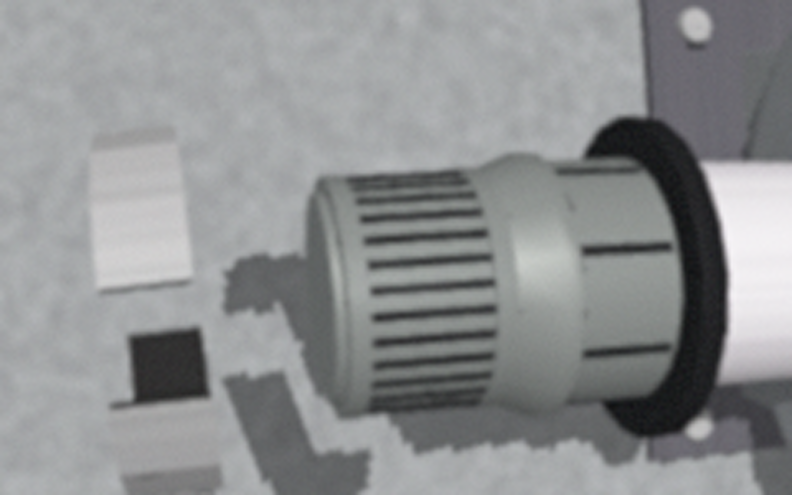

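View pics/s7c.png

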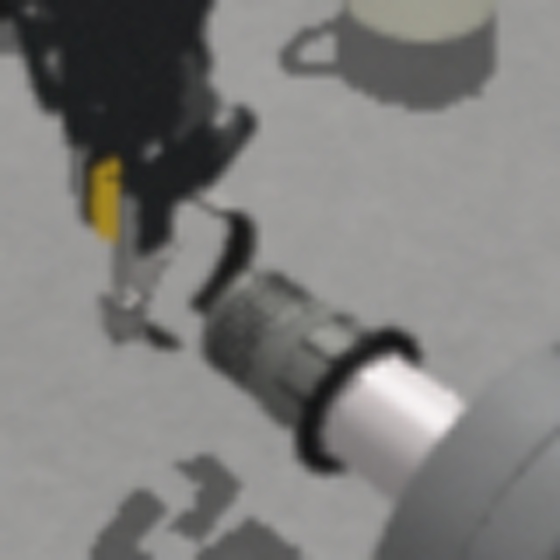

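```bash
python3 - <<'E'
from ax import *
s=ctrl.observe();f=lambda p:(p[0]/3.3+200,p[1]/3.3+60)
def bis(p,q,z=.0905):
    a,b=wray(f(p),s),wray(f(q),s);d=a[1]+b[1];o=a[0];return (o+d*(z-o[2])/d[2])
u=np.array([.9872,-.1597]);v=np.array([.1597,.9872])
def fr(X):
    X=np.array(X)[:2]-s['position'][:2];return (np.array([X@u,X@v])*1e3).round(1)
for n,p,q in(('nose',(330,178),(340,412)),('mid',(465,168),(490,406)),('barb',(522,153),(540,412)),('shoulder',(618,118),(645,436))):print(n,bis(p,q),fr(bis(p,q)))
print('barb width at .0905:',[fr((lambda o,d:o+d*(.0905-o[2])/d[2])(*wray(f(p),s))) for p in((522,153),(540,412))])
zc=s['position'][2]-.0465
for p in((92,143),(178,130)):
    o,d=wray(f(p),s);print('far',fr(o+d*(zc-o[2])/d[2]))
for p in((98,290),(191,278),(112,405),(208,398)):
    o,d=wray(f(p),s);print('gap',fr(o+d*(zc+.0318-o[2])/d[2]))
E
```

```text
nose [0.54509122 0.07842863 0.0905    ] [35.2 38.3]
mid [0.57408511 0.0729138  0.0905    ] [64.7 37.5]
barb [0.5857006 0.0710918 0.0905   ] [76.5 37.5]
shoulder [0.60897806 0.06696627 0.0905    ] [100.1  37.2]
barb width at .0905: [array([75.4, 63.9]), array([77.6,  9.9])]
far [-8.9 72.6]
far [ 7.6 73.2]
gap [-7.9 48.6]
gap [ 7.2 48.9]
gap [-8.  29.1]
gap [ 8.  28.7]
```

```bash
python3 -m pendant '[[[0,-1,0,0,0,-0.8,-1],[5,-0.85,0,0,0,0,-1],[6,-1.0,0,0,0,0,-1],[6,-1.05,0,0,0,0,-1],[6,-1.05,0,0,0,0,-1],[6,-1.05,0,0,0,0,-1],[6,-1.05,0,0,0,0,-1],[6,-1.05,0,0,0,0,-1],[5,-0.85,0,0,0,0,-1],[4,-0.7,0,0,0,0,-1],[0,0,0,0,0,0,-1],[0,0,0,0,0,0,-1]]]' 40; python3 - <<'E'
from h import *
s=ctrl.observe()
for n in('wrist','scene'):
    im=ctrl.capture(n)[:,:,::-1];cv2.imwrite(f'pics/{n}8.png',im)
crop('pics/wrist8.png',180,60,420,210,3.3,'pics/w8c.png')
crop('pics/scene8.png',265,150,345,230,7,'pics/s8c.png')
print(s['position'],s['joint_positions'].round(3),s['force'],s['wrist_torque'])
E
```

```text
t: 8.33
position: [0.5538, 0.0365, 0.1365]
tcp_rot: [0.0, 0.99, -0.138, -0.0]
force: [-0.2, -0.8, -0.0]
finger_gap: 0.0212
[0.55382044 0.036514   0.13653352] [ 0.066  0.198 -0.161  1.212  0.     1.913] [-0.23057316 -0.84150458 -0.01185975] [-0.06847662  0.0092412   0.00223655]
```

View pics/w8c.png

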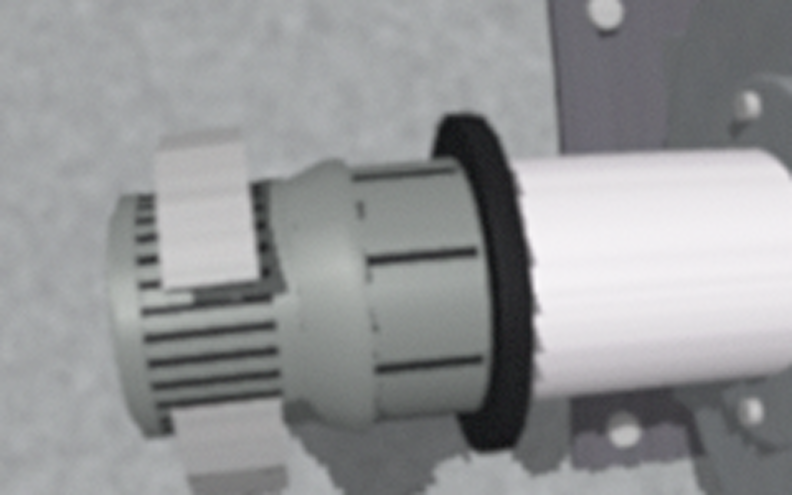

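View pics/s8c.png

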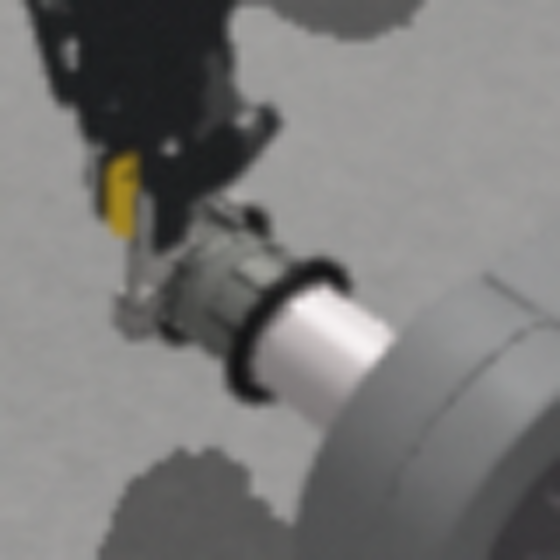

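```bash
python3 - <<'E'
from ax import *
s=ctrl.observe();f=lambda p:(p[0]/3.3+180,p[1]/3.3+60)
q=s['tcp_rot'];T=R.from_quat([q[1],q[2],q[3],q[0]]);print('tool yaw',np.degrees(np.arctan2(*T.as_matrix()[:2,0][::-1])))
def bis(p,q,z=.0905):
    a,b=wray(f(p),s),wray(f(q),s);d=a[1]+b[1];o=a[0];return (o+d*(z-o[2])/d[2])
a=np.radians(-9.8);u=np.array([np.cos(a),np.sin(a)]);v=np.array([-u[1],u[0]])
def fr(X):
    X=np.array(X)[:2]-s['position'][:2];return (np.array([X@u,X@v])*1e3).round(1)
for n,p,q in(('nose',(125,197),(150,437)),('barb',(335,160),(352,425)),('shoulder',(452,116),(482,450)),('pipe',(530,158),(545,395)),('pipe2',(755,150),(770,375))):print(n,bis(p,q),fr(bis(p,q)))
print('barb edges:',[fr((lambda o,d:o+d*(.0905-o[2])/d[2])(*wray(f(p),s))) for p in((335,160),(352,425))])
zc=s['position'][2]-.0465
for p in((157,150),(240,130)):
    o,d=wray(f(p),s);print('far',fr(o+d*(zc-o[2])/d[2]))
for p in((168,290),(259,277),(177,410),(278,400)):
    o,d=wray(f(p),s);print('gap',fr(o+d*(zc+.0318-o[2])/d[2]))
E
```

```text
tool yaw -15.852904918568964
nose [0.5435716  0.07821458 0.0905    ] [-16.9  39.3]
barb [0.58383209 0.07180841 0.0905    ] [23.9 39.9]
shoulder [0.608393   0.06718894 0.0905    ] [48.9 39.5]
pipe [0.62268106 0.06482736 0.0905    ] [63.3 39.6]
pipe2 [0.67395795 0.05549721 0.0905    ] [115.5  39.2]
barb edges: [array([24.5, 65.7]), array([23.2, 12.9])]
far [-9.1 71.3]
far [ 7.1 73.3]
gap [-7.2 48.5]
gap [ 7.7 49. ]
gap [-8.2 28.3]
gap [ 8.7 28.2]
```

```bash
python3 -m pendant '[[[3,-0.52,0,0,0,0,-1],[3,-0.52,0,0,0,0,-1],[3,-0.52,0,0,0,0,-1],[3,-0.52,0,0,0,0,-1],[2,-0.35,0,0,0,0,-1],[0,0,0,0,0,0,-1]]]'; python3 -m pendant '[[[3,-0.52,0,0,0,0,-1],[3,-0.52,0,0,0,0,-1],[3,-0.52,0,0,0,0,-1],[3,-0.52,0,0,0,0,-1],[2,-0.35,0,0,0,0,-1],[0,0,0,0,0,0,-1]]]'; python3 - <<'E'
from h import *
s=ctrl.observe()
for n in('wrist','scene'):
    im=ctrl.capture(n)[:,:,::-1];cv2.imwrite(f'pics/{n}9.png',im)
crop('pics/wrist9.png',160,60,400,210,3.3,'pics/w9c.png')
crop('pics/scene9.png',265,150,345,230,7,'pics/s9c.png')
print(s['position'],s['joint_positions'].round(3),s['force'],s['wrist_torque'])
E
```

```text
t: 8.93
position: [0.5682, 0.034, 0.1366]
tcp_rot: [-0.0, 0.99, -0.138, 0.0]
force: [-0.3, 0.1, -0.4]
finger_gap: 0.0211
t: 9.43
position: [0.5822, 0.0316, 0.1366]
tcp_rot: [-0.0, 0.99, -0.138, 0.0]
force: [-0.6, 0.6, -1.3]
finger_gap: 0.0213
[0.58223448 0.03162181 0.13658075] [ 0.054  0.25  -0.096  1.225  0.     1.902] [-0.60300205  0.60423521 -1.32348893] [-0.00114682 -0.00250469  0.03355071]
```

View pics/w9c.png

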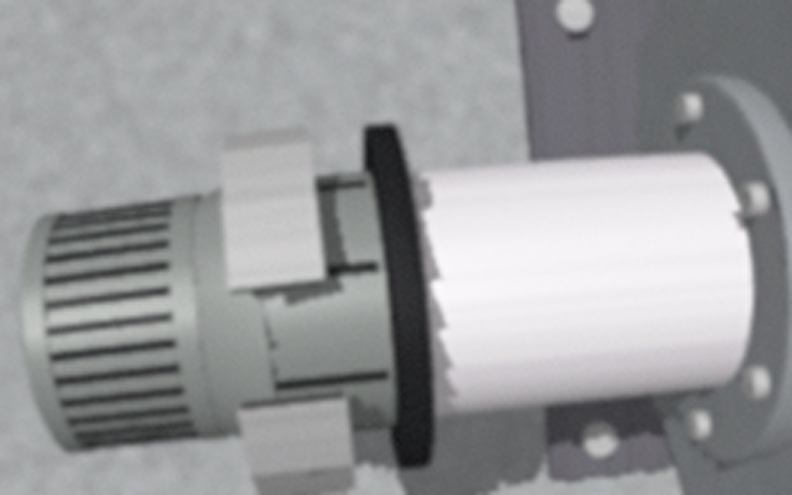

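View pics/s9c.png

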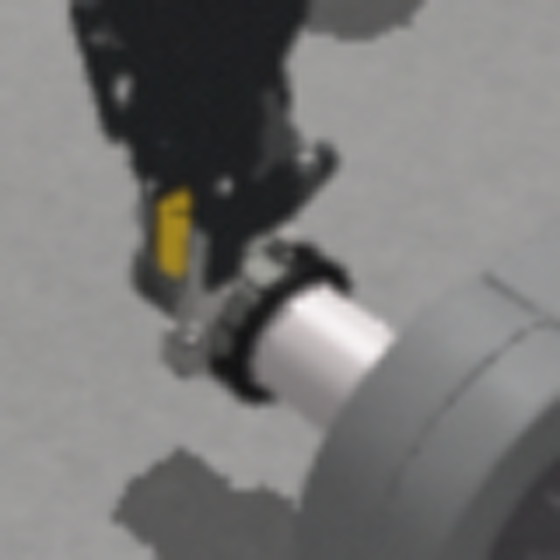

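```bash
python3 -m pendant '[[[2,-0.35,0,0,0,0,-1],[2,-0.35,0,0,0,0,-1],[2,-0.35,0,0,0,0,-1],[0,0,0,0,0,0,-1],[0,0,0,0,0,0,-1]]]'; python3 -m pendant '[[[1,-0.17,0,0,0,0,-1],[0.5,-0.09,0,0,0,0,-1],[0,0,0,0,0,0,-1],[0,0,0,0,0,0,-1]]]';python3 -m pendant '[[[1,-0.17,0,0,0,0,-1],[0,0,0,0,0,0,-1],[0,0,0,0,0,0,-1]]]'; python3 - <<'E'
from h import *
s=ctrl.observe()
for n in('wrist',):
    im=ctrl.capture(n)[:,:,::-1];cv2.imwrite(f'pics/{n}10.png',im)
crop('pics/wrist10.png',160,60,400,210,3.3,'pics/w10c.png')
print(s['position'],s['joint_positions'].round(3),s['force'],s['wrist_torque'])
E
```

```text
t: 9.95
position: [0.5879, 0.0306, 0.1367]
tcp_rot: [0.0, 0.99, -0.138, -0.0]
force: [-0.6, -0.9, -0.2]
finger_gap: 0.0211
t: 10.28
position: [0.5892, 0.0304, 0.1367]
tcp_rot: [0.0, 0.99, -0.138, -0.0]
force: [-0.3, -0.4, -0.8]
finger_gap: 0.0214
t: 10.53
position: [0.5903, 0.0302, 0.1367]
tcp_rot: [0.0, 0.99, -0.138, 0.0]
force: [0.6, -0.3, 0.2]
finger_gap: 0.0211
[0.590298   0.03021943 0.13669182] [ 0.051  0.265 -0.076  1.229 -0.     1.899] [ 0.55293039 -0.31779848  0.16189298] [-0.01440996 -0.00510605  0.02060374]
```

View pics/w10c.png

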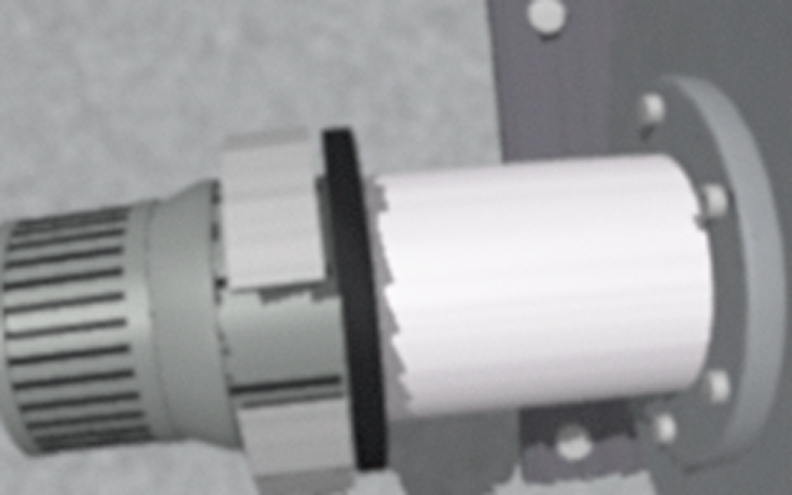

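```bash
for i in 1 2 3; do python3 -m pendant '[[[0.5,-0.09,0,0,0,0,-1],[0,0,0,0,0,0,-1],[0,0,0,0,0,0,-1]]]' | grep -E 'pos|force'; done; python3 - <<'E'
from h import *
s=ctrl.observe()
print(s['force'],s['wrist_torque'])
E
```

```text
position: [0.5908, 0.0301, 0.1367]
force: [0.4, 0.2, -0.7]
position: [0.591, 0.0301, 0.1367]
force: [-0.9, 0.7, -0.1]
position: [0.5911, 0.0301, 0.1366]
force: [-3.9, -0.3, 2.4]
[-3.87623732 -0.26812301  2.37179179] [0.19980286 1.11320697 0.09122233]
```

```bash
python3 -m pendant '[[[-0.5,0.09,0,0,0,0,-1],[0,0,-1,0,0,0,-1],[0,0,-1,0,0,0,-1],[0,0,-0.5,0,0,0,-1],[0,0,0,0,0,0,-1],[0,0,0,0,0,0,-1]]]'; for i in 1 2 3; do python3 -m pendant '[[[0,0,-0.7,0,0,0,-1],[0,0,0,0,0,0,-1],[0,0,0,0,0,0,-1]]]' | grep -E 'pos|force'; done
```

```text
t: 11.83
position: [0.5911, 0.0301, 0.1341]
tcp_rot: [-0.0, 0.99, -0.138, -0.0]
force: [-5.0, 0.4, 1.9]
finger_gap: 0.0213
position: [0.5911, 0.0301, 0.1334]
force: [-4.9, 1.8, 2.2]
position: [0.5911, 0.0301, 0.1328]
force: [-5.3, 1.1, 3.3]
position: [0.5911, 0.0301, 0.1321]
force: [-5.5, 1.0, 1.8]
```

```bash
python3 -m pendant '[[[-0.8,0.14,0,0,0,0,-1],[0,0,0,0,0,0,-1],[0,0,0,0,0,0,-1]]]' | grep -E 'pos|force'; for i in 1 2 ; do python3 -m pendant '[[[0,0,-0.7,0,0,0,-1],[0,0,0,0,0,0,-1],[0,0,0,0,0,0,-1]]]' | grep -E 'pos|force'; done; python3 - <<'E'
from h import *
s=ctrl.observe()
for n in('wrist','scene'):
    im=ctrl.capture(n)[:,:,::-1];cv2.imwrite(f'pics/{n}11.png',im)
crop('pics/wrist11.png',160,60,400,210,3.3,'pics/w11c.png')
print(s['t'],s['wrist_torque'])
E
```

```text
position: [0.5909, 0.0302, 0.1321]
force: [-1.8, 0.7, 1.0]
position: [0.5908, 0.0301, 0.1313]
force: [0.5, 1.9, -1.3]
position: [0.5907, 0.0301, 0.1306]
force: [0.5, 0.1, -0.3]
13.3333 [ 0.00404878 -0.02582777 -0.01942086]
```

View pics/w11c.png

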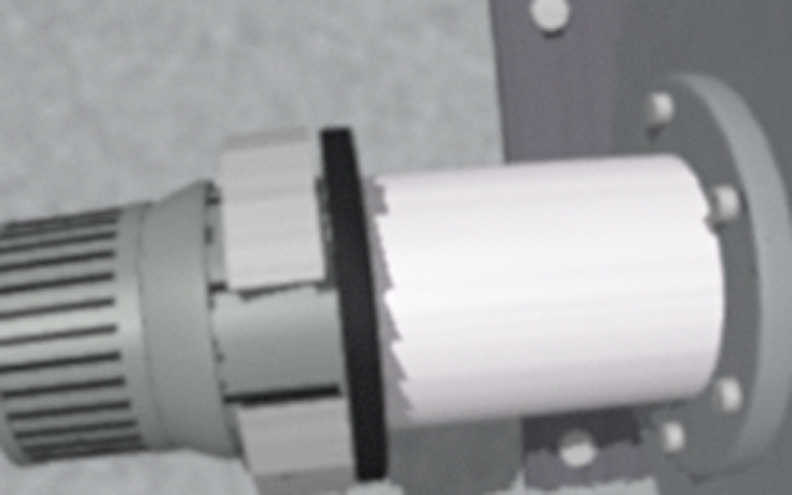

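```bash
for i in 1 2 3; do python3 -m pendant '[[[0,0,-0.5,0,0,0,-1],[0,0,0,0,0,0,-1],[0,0,0,0,0,0,-1]]]' | grep -E 'pos|force'; done
```

```text
position: [0.5905, 0.0302, 0.1302]
force: [0.3, 0.5, -0.7]
position: [0.5905, 0.0302, 0.1296]
force: [-1.1, -0.5, -0.6]
position: [0.5905, 0.0301, 0.1291]
force: [0.5, 0.5, -1.4]
```

```bash
python3 -m pendant '[[[0,0,0,0,0,0,0],[0,0,0,0,0,0,0],[0,0,0,0,0,0,0],[0,0,0,0,0,0,0],[0,0,0,0,0,0,0.2],[0,0,8,0,0,0,0.2],[0,0,12,0,0,0,0.2],[0,0,14,0,0,0,0.2],[0,0,10,0,0,0,0.2],[0,0,6,0,0,0,0.2],[0,0,0,0,0,0,0.2],[0,0,0,0,0,0,0.2]]]'; python3 kn.py .145 pics/w12.png
```

```text
t: 15.18
position: [0.5906, 0.0302, 0.1794]
tcp_rot: [-0.0, 0.99, -0.138, 0.0]
force: [-0.9, 0.2, -0.1]
finger_gap: 0.0514
[0.59064047 0.03019286 0.1793814 ] [0.051 0.255 0.005 1.32  0.    1.899] 15.1833
[589.25363369  24.6110992 ] 417.8674268780451 exp 419.144
45 22.824647966647294
```

View pics/w12.png

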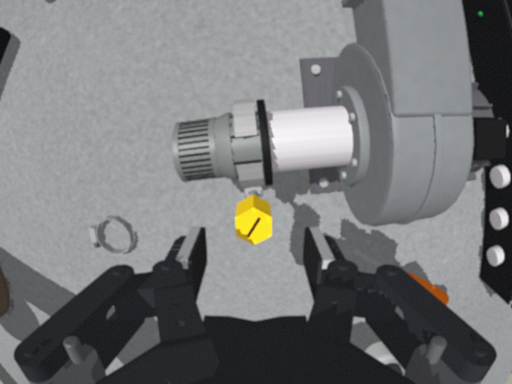

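```bash
python3 - <<'E'
from h import *
im=ctrl.capture('scene')[:,:,::-1];cv2.imwrite('pics/s12.png',im)
crop('pics/s12.png',265,140,345,220,7,'pics/s12c.png')
crop('pics/w12.png',160,80,300,260,4,'pics/w12c.png')
s=ctrl.observe();ys=yel(cv2.imread('pics/s12.png'));print(ys)
h=cv2.cvtColor(cv2.imread('pics/w12.png'),cv2.COLOR_BGR2HSV);m=cv2.inRange(h,(22,140,235),(34,255,255));x=np.argwhere(m)[:,::-1].mean(0);print(x)
E
```

```text
[([289, 182, 9, 12, 95], [292.97, 187.27])]
[254.50721154 224.25      ]
```

View pics/s12c.png

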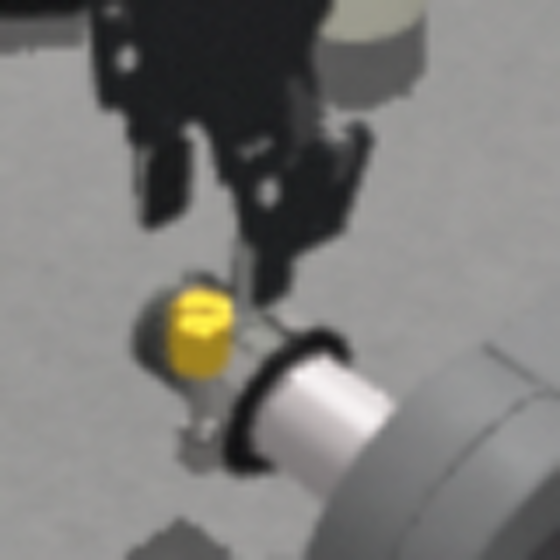

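View pics/w12c.png

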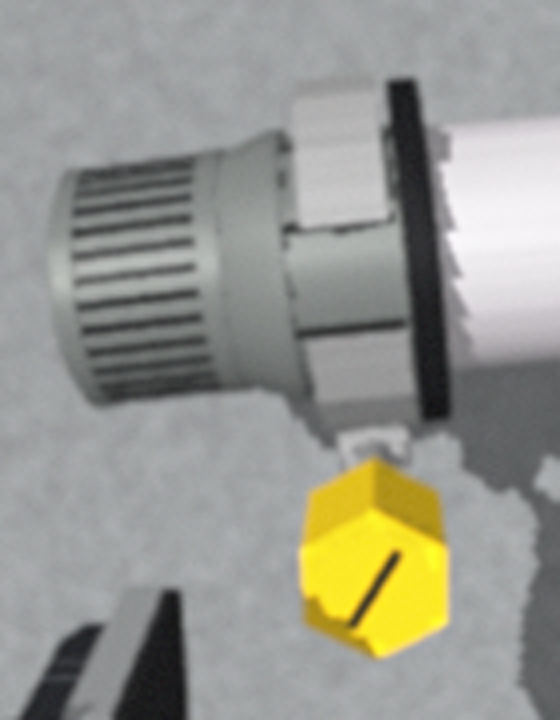

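```bash
python3 - <<'E'
from h import *
s=ctrl.observe()
w=wray((253.75,225.75),s);print(tri([w,ray('scene',(294,184.6))]))
for z in(.148,.152,.156):print(w[0]+w[1]*(z-w[0][2])/w[1][2])
E
```

```text
(array([0.59111057, 0.02989213, 0.15615885]), [np.float64(1.442398088767417), np.float64(1.4423980887672705)])
[0.58873335 0.0258387  0.148     ]
[0.58922889 0.02753009 0.152     ]
[0.58972444 0.02922148 0.156     ]
```

```bash
python3 -m pendant '[[[0,0,0,0,0,6.667,0.2],[0,0,0,0,0,6.667,0.2],[0,0,0,0,0,6.667,0.2],[0,0,0,0,0,6.667,0.2],[0,0,0,0,0,6.667,0.2],[0,0,0,0,0,6.667,0.2],[0,0,0,0,0,6.667,0.2],[0,0,0,0,0,6.667,0.2],[0,0,0,0,0,6.667,0.2],[0,0,0,0,0,6.667,0.2],[0,0,0,0,0,6.667,0.2],[0,0,0,0,0,6.667,0.2]]]' | tail -3;  python3 -m pendant '[[[0,0,0,0,0,6.667,0.2],[0,0,0,0,0,6.667,0.2],[0,0,0,0,0,6.667,0.2],[0,0,0,0,0,6.667,0.2],[0,0,0,0,0,6.667,0.2],[0,0,0,0,0,6.667,0.2],[0,0,0,0,0,6.667,0.2],[0,0,0,0,0,6.667,0.2],[0,0,0,0,0,6.667,0.2],[0,0,0,0,0,6.667,0.2],[0,0,0,0,0,6.667,0.2],[0,0,0,0,0,6.667,0.2]]]' | tail -3; python3 -m pendant '[[[0,0,0,0,0,6.667,0.2],[0,0,0,0,0,6.667,0.2],[0,0,0,0,0,6.667,0.2],[0,0,0,0,0,6.667,0.2],[0,0,0,0,0,6.667,0.2],[0,0,0,0,0,6.667,0.2],[0,0,0,0,0,6.667,0.2],[0,0,0,0,0,6.667,0.2],[0,0,0,0,0,6.667,0.2],[0,0,0,0,0,6.667,0.2],[0,0,0,0,0,6.667,0.2],[0,0,0,0,0,6.667,0.2]]]'; python3 -m pendant '[[[0,0,0,0,0,0,0.2],[0,0,0,0,0,0,0.2]]]'; python3 - <<'E'
from h import *
s=ctrl.observe();print(s['joint_positions'],s['wrist_torque'])
q=s['tcp_rot'];T=R.from_quat([q[1],q[2],q[3],q[0]]);print('tool yaw',np.degrees(np.arctan2(*T.as_matrix()[:2,0][::-1])))
E
```

```text
tcp_rot: [-0.0, 0.846, 0.533, -0.001]
force: [-0.5, 0.2, -0.5]
finger_gap: 0.0513
tcp_rot: [-0.001, 0.305, 0.952, -0.0]
force: [-0.1, -0.2, 0.5]
finger_gap: 0.0513
t: 18.28
position: [0.59, 0.0302, 0.1782]
tcp_rot: [-0.001, -0.379, 0.926, 0.0]
force: [-0.5, 0.6, 0.3]
finger_gap: 0.0514
t: 18.45
position: [0.5901, 0.0302, 0.1785]
tcp_rot: [-0.001, -0.374, 0.927, 0.0]
force: [0.2, -0.4, -0.4]
finger_gap: 0.0514
[ 5.10566282e-02  2.55925994e-01  3.79045300e-03  1.31986974e+00
  2.74151561e-06 -2.28723698e+00] [ 0.03660635 -0.01788931  0.00106072]
tool yaw -136.0256242878086
```

```bash
python3 -m pendant '[[[0,-0.3,-15,0,0,0,0.2],[0,0,-15,0,0,0,0.2],[0,0,-12,0,0,0,0.2],[0,0,-5,0,0,0,0.2],[0,0,-1.5,0,0,0,0.2],[0,0,0,0,0,0,0.2],[0,0,0,0,0,0,-1],[0,0,0,0,0,0,-1],[0,0,0,0,0,0,-1],[0,0,0,0,0,0,-1],[0,0,0,0,0,0,-1],[0,0,0,0,0,0,-1]]]' 40; python3 -m pendant '[[[0,0,0,0,0,0,-1],[0,0,0,0,0,0,-1]]]';python3 - <<'E'
from h import *
s=ctrl.observe();print(s['joint_positions'],s['wrist_torque'],s['force'],s['joint_torque'][5])
E
```

```text
t: 19.45
position: [0.5909, 0.0297, 0.1315]
tcp_rot: [0.001, -0.376, 0.927, -0.0]
force: [-0.9, -2.2, 5.0]
finger_gap: 0.0211
t: 19.62
position: [0.5909, 0.0297, 0.1314]
tcp_rot: [0.001, -0.376, 0.927, -0.0]
force: [-0.3, -0.6, 5.5]
finger_gap: 0.0214
[ 5.04200193e-02  2.66541343e-01 -8.59163776e-02  1.21695940e+00
 -2.80682185e-04 -2.29094865e+00] [-0.27935793  0.05084562 -0.00235435] [-0.33619784 -0.62897093  5.48101209] -0.0006624111119890586
```

```bash
cat > st.py <<'E'
from h import *
s=ctrl.observe()
q=s['tcp_rot'];T=R.from_quat([q[1],q[2],q[3],q[0]]);y=np.degrees(np.arctan2(*T.as_matrix()[:2,0][::-1]))
print('t%.2f'%s['t'],s['position'].round(4),'yaw%.2f'%y,'F',s['force'].round(1),'M',s['wrist_torque'].round(3),'q6 %.3f tq6 %.3f'%(s['joint_positions'][5],s['joint_torque'][5]))
E
python3 -m pendant '[[[0,0,0.8,0,0,0,-1],[0,0,0.7,0,0,0,-1],[0,0,0,0,0,0,-1],[0,0,0,0,0,0,-1]]]' >/dev/null; python3 st.py
python3 -m pendant '[[[0,0,0,0,0,-5,-1],[0,0,0,0,0,-5,-1],[0,0,0,0,0,-5,-1],[0,0,0,0,0,-5,-1]]]' >/dev/null; python3 st.py
python3 -m pendant '[[[0,0,0,0,0,-5,-1],[0,0,0,0,0,-5,-1],[0,0,0,0,0,-5,-1],[0,0,0,0,0,0,-1]]]' >/dev/null; python3 st.py
```

```text
t19.95 [0.5904 0.03   0.1319] yaw-135.84 F [0.1 0.  0.2] M [-0.077 -0.045 -0.016] q6 -2.291 tq6 -0.006
t20.28 [0.5896 0.0302 0.1316] yaw-156.05 F [-2.6 -0.5  1.5] M [0.108 0.536 0.197] q6 -1.938 tq6 -0.898
t20.62 [0.5897 0.0303 0.1317] yaw-170.93 F [-1.8  1.2  1.1] M [0.298 0.219 0.04 ] q6 -1.678 tq6 0.925
```

```bash
for i in 1 2 3; do python3 -m pendant '[[[0,0,0,0,0,-5,-1],[0,0,0,0,0,-5,-1],[0,0,0,0,0,-5,-1],[0,0,0,0,0,-5,-1]]]' >/dev/null; python3 st.py; done
```

```text
t20.95 [0.5897 0.0306 0.1318] yaw169.12 F [-2.   1.8  1.4] M [0.476 0.554 0.213] q6 -1.330 tq6 -0.892
t21.28 [0.5899 0.0309 0.132 ] yaw149.13 F [-1.9  3.8  1.4] M [0.83  0.536 0.251] q6 -0.981 tq6 -0.883
t21.62 [0.5901 0.0315 0.1323] yaw129.15 F [-2.3  4.5  4. ] M [1.375 0.711 0.25 ] q6 -0.632 tq6 -0.869
```

```bash
python3 -m pendant '[[[0,1,0.7,0,0,0,-1],[0,1,0.8,0,0,0,-1],[0,0,0,0,0,0,-1],[0,0,0,0,0,0,-1]]]' >/dev/null; python3 st.py; python3 -m pendant '[[[0,0,0,0,0,-3,-1],[0,0,0,0,0,-3,-1],[0,0,0,0,0,-3,-1],[0,0,0,0,0,-3,-1]]]' >/dev/null; python3 st.py
python3 - <<'E'
from h import *
im=ctrl.capture('wrist')[:,:,::-1];cv2.imwrite('pics/w13.png',im)
im=ctrl.capture('scene')[:,:,::-1];cv2.imwrite('pics/s13.png',im)
crop('pics/s13.png',265,140,345,220,7,'pics/s13c.png')
E
```

```text
t21.95 [0.5902 0.0318 0.1333] yaw129.28 F [-2.1  2.2 -0.2] M [0.304 0.504 0.041] q6 -0.632 tq6 0.028
t22.28 [0.5898 0.0323 0.1333] yaw117.13 F [-2.6  2.6 -0. ] M [0.861 0.673 0.19 ] q6 -0.419 tq6 -0.459
```

View pics/w13.png

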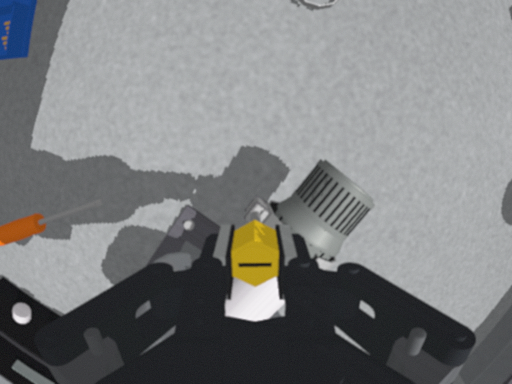

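View pics/s13c.png

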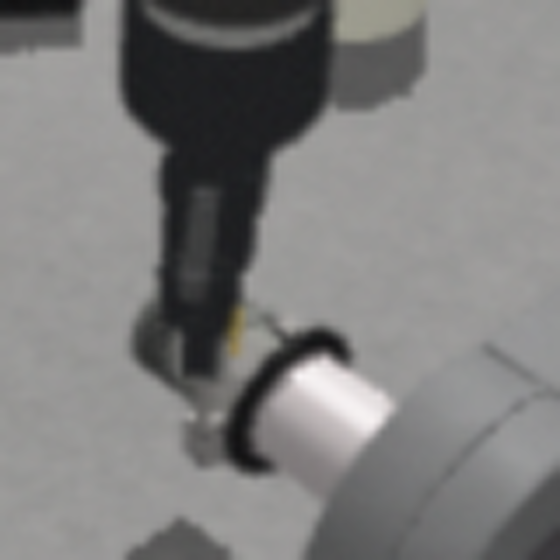

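```bash
for i in 1 2 ; do python3 -m pendant '[[[0,0.2,0.1,0,0,-3,-1],[0,0.2,0.1,0,0,-3,-1],[0,0.2,0.1,0,0,-3,-1],[0,0.2,0.1,0,0,-3,-1],[0,0.2,0.1,0,0,-3,-1],[0,0.2,0.1,0,0,-3,-1]]]' >/dev/null; python3 st.py; done
```

```text
t22.88 [0.5899 0.0333 0.1338] yaw99.19 F [-3.5  2.  -1.6] M [0.725 0.719 0.173] q6 -0.104 tq6 -0.467
t23.38 [0.5898 0.0343 0.1343] yaw81.18 F [-2.9  1.8 -1.2] M [0.618 0.698 0.197] q6 0.212 tq6 -0.469
```

```bash
for i in 1 2 ; do python3 -m pendant '[[[0,0.18,0.05,0,0,-3,-1],[0,0.18,0.05,0,0,-3,-1],[0,0.18,0.05,0,0,-3,-1],[0,0.18,0.05,0,0,-3,-1],[0,0.18,0.05,0,0,-3,-1],[0,0.18,0.05,0,0,-3,-1]]]' >/dev/null; python3 st.py; done
```

```text
t23.88 [0.5899 0.0352 0.1347] yaw63.17 F [-3.   0.9 -0.7] M [0.341 0.758 0.145] q6 0.528 tq6 -0.470
t24.38 [0.5901 0.0359 0.1352] yaw45.16 F [-2.5  0.3 -1. ] M [0.1   0.687 0.194] q6 0.844 tq6 -0.447
```

```bash
for i in 1 2 3; do python3 -m pendant '[[[0,0.13,0.05,0,0,-3,-1],[0,0.13,0.05,0,0,-3,-1],[0,0.13,0.05,0,0,-3,-1],[0,0.13,0.05,0,0,-3,-1]]]' >/dev/null; python3 st.py; done
```

```text
t24.72 [0.5902 0.0363 0.1355] yaw33.16 F [-3.2  1.1  0.1] M [0.142 0.657 0.159] q6 1.054 tq6 -0.421
t25.05 [0.5903 0.0368 0.1357] yaw21.16 F [-1.3 -1.1  0.3] M [0.001 0.561 0.298] q6 1.264 tq6 -0.389
t25.38 [0.5904 0.0373 0.1361] yaw9.17 F [-1.4  0.   0.4] M [-0.095  0.472  0.253] q6 1.475 tq6 -0.362
```

```bash
for i in 1 2 3; do python3 -m pendant '[[[0,0.08,0.03,0,0,-2,-1],[0,0.08,0.03,0,0,-2,-1]]]' >/dev/null; python3 st.py; done
```

```text
t25.55 [0.5905 0.0373 0.1361] yaw5.21 F [-1.3 -1.4 -0.9] M [-0.092  0.405  0.324] q6 1.544 tq6 -0.108
t25.72 [0.5905 0.0374 0.1362] yaw1.21 F [-2.9 -0.1  5.1] M [0.009 0.462 0.294] q6 1.614 tq6 -0.113
t25.88 [0.5906 0.0378 0.1368] yaw-2.79 F [-2.3  0.   3.4] M [-0.025  0.591  0.287] q6 1.684 tq6 -0.165
```

```bash
for i in 1 2 3; do python3 -m pendant '[[[0,0.05,0.15,0,0,-1.3,-1],[0,0.05,0.15,0,0,-1.3,-1]]]' >/dev/null; python3 st.py; done
```

```text
t26.05 [0.5906 0.0379 0.1369] yaw-5.44 F [-1.  -1.6  1.8] M [-0.341  0.424  0.311] q6 1.730 tq6 -0.000
t26.22 [0.5906 0.038  0.1369] yaw-8.12 F [-1.3 -2.8  0.2] M [-0.63   0.226  0.316] q6 1.778 tq6 -0.002
t26.38 [0.5907 0.0382 0.137 ] yaw-10.76 F [-0.2 -3.9 -1.3] M [-0.848 -0.015  0.308] q6 1.824 tq6 0.017
```

```bash
python3 -m pendant '[[[0,-0.5,0,0,0,-1.3,-1],[0,-0.5,-0.2,0,0,-1.3,-1]]]' >/dev/null; python3 st.py;  for i in 1 2; do python3 -m pendant '[[[0,0,0,0,0,-1.3,-1],[0,0,0,0,0,-1.3,-1]]]' >/dev/null; python3 st.py; done
```

```text
t26.55 [0.5907 0.0379 0.137 ] yaw-13.35 F [-0.8 -1.4  2.5] M [-0.244  0.09   0.366] q6 1.868 tq6 0.046
t26.72 [0.5907 0.0379 0.137 ] yaw-15.96 F [-0.2 -1.7 -0.5] M [-0.386 -0.182  0.334] q6 1.913 tq6 0.046
t26.88 [0.5907 0.0379 0.137 ] yaw-18.56 F [ 1.6 -1.6 -0. ] M [-0.284 -0.256  0.379] q6 1.959 tq6 0.060
```

```bash
python3 -m pendant '[[[0,-0.1,0,0,0,-1.3,-1],[0,-0.1,0,0,0,-1.3,-1]]]' >/dev/null; python3 st.py; python3 -m pendant '[[[0,0,0,0,0,0,-1]]]' >/dev/null; python3 st.py;python3 -m pendant '[[[0,0,0,0,0,0,-1],[0,0,0,0,0,0,-1]]]' >/dev/null; python3 st.py
```

```text
t27.05 [0.5907 0.0379 0.137 ] yaw-21.16 F [ 1.3 -1.  -1.1] M [-0.15  -0.377  0.397] q6 2.004 tq6 0.075
t27.13 [0.5906 0.0378 0.137 ] yaw-21.12 F [ 1.9  0.  -0.9] M [-0.089 -0.366  0.256] q6 2.003 tq6 0.505
t27.30 [0.5907 0.0378 0.137 ] yaw-21.03 F [ 1.3 -0.2 -1.5] M [ 0.041 -0.527  0.263] q6 2.002 tq6 0.246
```

```bash
python3 -m pendant '[[[0,0,0,0,0,0,0],[0,0,0,0,0,0,0],[0,0,0,0,0,0,0],[0,0,0,0,0,0,0],[0,0,0,0,0,0,0.2],[0,0,8,0,0,0,0.2],[0,0,12,0,0,0,0.2],[0,0,16,0,0,0,0.2],[0,0,16,0,0,0,0.2],[0,0,10,0,0,0,0.2],[0,0,0,0,0,0,0.2],[0,0,0,0,0,0,0.2]]]'; python3 kn.py .163 pics/w14.png; python3 - <<'E'
from h import *
im=ctrl.capture('scene')[:,:,::-1];cv2.imwrite('pics/s14.png',im)
crop('pics/s14.png',265,140,345,220,7,'pics/s14c.png')
crop('pics/w14.png',150,80,300,260,4,'pics/w14c.png')
E
```

```text
t: 28.3
position: [0.5908, 0.0376, 0.1995]
tcp_rot: [-0.0, 0.983, -0.183, 0.001]
force: [-0.6, -0.7, -1.2]
finger_gap: 0.0511
[0.59084281 0.03760274 0.19950028] [ 0.064  0.254  0.047  1.363 -0.     2.002] 28.3
[591.92752247  40.00398575] 395.2108575521852 exp 419.144
41 21.838327470437836
```

View pics/w14c.png

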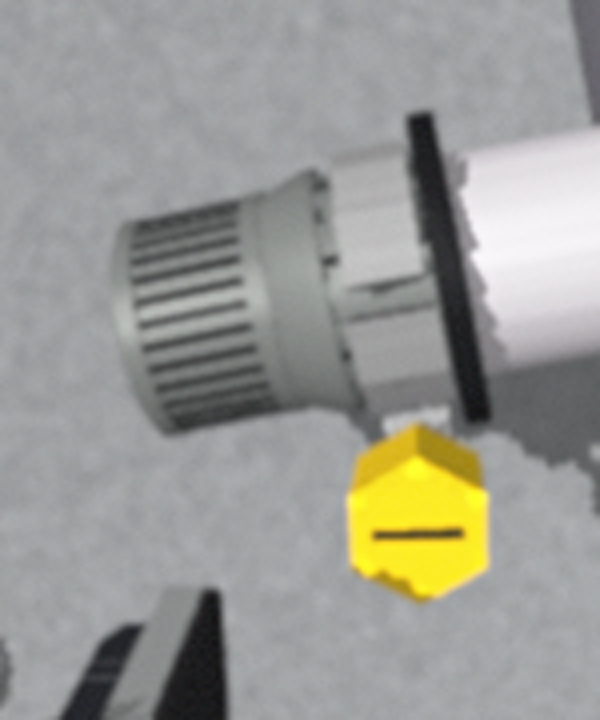

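View pics/s14c.png

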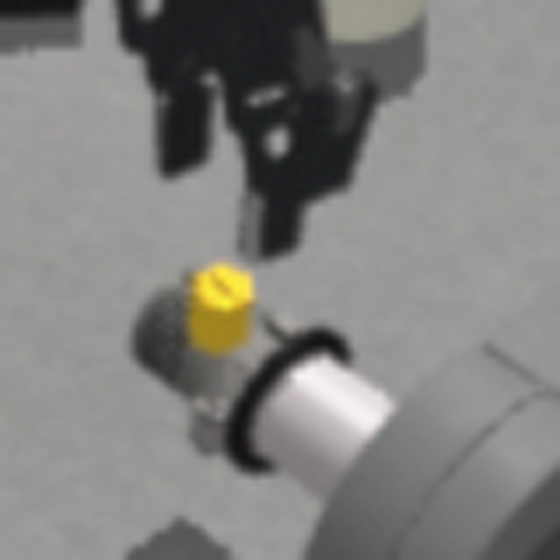

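```bash
python3 - <<'E'
from h import *
crop('pics/w14.png',222,105,277,190,9,'pics/w14d.png')
E
```

```text
(no output)
```

View pics/w14d.png

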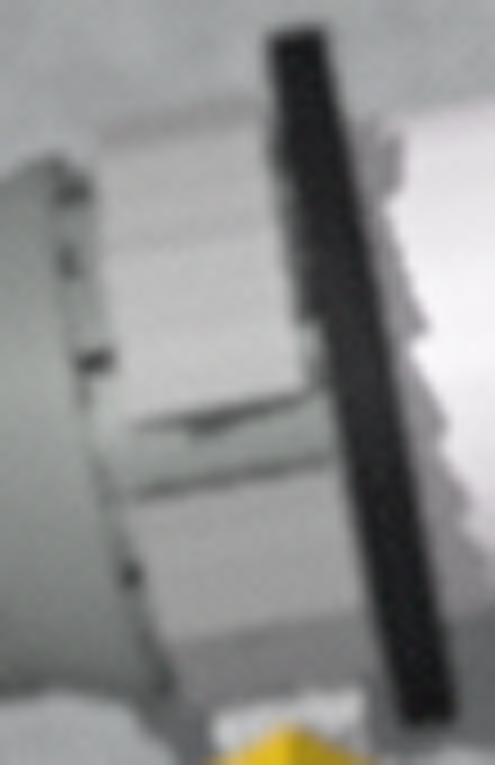

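```bash
python3 -m pendant '[[[0,0.2,-15,0,0,0,0.2],[0,0,-18,0,0,0,0.2],[0,0,-16,0,0,0,0.2],[0,0,-9,0,0,0,0.2],[0,0,-3,0,0,0,0.2],[0,0,0,0,0,0,0.2],[0,0,0,0,0,0,-1],[0,0,0,0,0,0,-1],[0,0,0,0,0,0,-1],[0,0,0,0,0,0,-1],[0,0,0,0,0,0,-1],[0,0,0,0,0,0,-1]]]' 40 >/dev/null; python3 st.py; python3 -m pendant '[[[0,0,0,0,0,0,-1],[0,0,0,0,0,0,-1]]]'; python3 st.py
```

```text
t29.40 [0.5909 0.0379 0.1391] yaw-21.03 F [-1.1  0.4  5.7] M [0.022 0.379 0.115] q6 2.002 tq6 0.125
t: 29.57
position: [0.5909, 0.0379, 0.1391]
tcp_rot: [-0.0, 0.983, -0.182, 0.001]
force: [-0.7, -0.0, 6.0]
finger_gap: 0.0213
t29.57 [0.5909 0.0379 0.1391] yaw-21.03 F [-0.7 -0.   6. ] M [0.031 0.282 0.148] q6 2.002 tq6 0.127
```

```bash
python3 -m pendant '[[[0,0,0.8,0,0,0,-1],[0,0,0.5,0,0,2,-1],[0,0,0,0,0,5,-1],[0,0,0,0,0,5,-1],[0,0,0,0,0,5,-1],[0,0,0,0,0,5,-1],[0,0,0,0,0,5,-1],[0,0,0,0,0,5,-1]]]' >/dev/null; python3 st.py; python3 -m pendant '[[[0,0,0,0,0,5,-1],[0,0,0,0,0,5,-1],[0,0,0,0,0,5,-1],[0,0,0,0,0,5,-1],[0,0,0,0,0,5,-1],[0,0,0,0,0,5,-1],[0,0,0,0,0,3,-1],[0,0,0,0,0,0,-1]]]' >/dev/null; python3 st.py; for i in 1 2 ; do python3 -m pendant '[[[0.5,-0.09,0,0,0,0,-1],[0,0,0,0,0,0,-1],[0,0,0,0,0,0,-1]]]' >/dev/null; python3 st.py;done
```

```text
t30.23 [0.5907 0.0377 0.1393] yaw11.18 F [ 1.8 -0.5 -0.1] M [-0.132 -0.147 -0.184] q6 1.440 tq6 0.925
t30.90 [0.5907 0.0371 0.1391] yaw43.98 F [ 0.9 -1.4  0.7] M [-0.514 -0.087 -0.09 ] q6 0.867 tq6 -0.657
t31.15 [0.5908 0.0373 0.1391] yaw43.89 F [-0.7 -3.5  0.2] M [-0.846  0.181 -0.041] q6 0.868 tq6 -0.043
t31.40 [0.5909 0.0373 0.1391] yaw43.94 F [-1.6 -4.2  1.3] M [-0.963  0.817 -0.025] q6 0.867 tq6 -0.037
```

```bash
python3 -m pendant '[[[0,-0.8,0,0,0,0,-1],[0,-0.7,-0.5,0,0,0,-1],[0,0,0,0,0,0,-1],[0,0,0,0,0,0,-1]]]' >/dev/null; python3 st.py; for i in 1 2 3; do python3 -m pendant '[[[0.5,-0.09,0,0,0,0,-1],[0,0,0,0,0,0,-1],[0,0,0,0,0,0,-1]]]' >/dev/null; python3 st.py;done
```

```text
t31.73 [0.5913 0.0366 0.1388] yaw43.98 F [-3.1  0.2  1.6] M [ 0.006  0.845 -0.009] q6 0.865 tq6 0.007
t31.98 [0.5916 0.0364 0.1388] yaw43.98 F [-5.1  0.5  3.6] M [1.920e-01 1.382e+00 1.000e-03] q6 0.864 tq6 0.032
t32.23 [0.5918 0.0363 0.1388] yaw43.98 F [-6.6  0.6  3.7] M [0.153 1.634 0.051] q6 0.864 tq6 0.038
t32.48 [0.5919 0.0362 0.1387] yaw43.98 F [-8.1  0.8  4.2] M [0.197 1.929 0.05 ] q6 0.864 tq6 0.042
```

```bash
python3 -m pendant '[[[-0.8,0.14,-0.5,0,0,0,-1],[0,0,0,0,0,0,-1],[0,0,0,0,0,0,-1]]]' >/dev/null; python3 st.py; python3 - <<'E'
from h import *
im=ctrl.capture('wrist')[:,:,::-1];cv2.imwrite('pics/w15.png',im)
E
```

```text
t32.73 [0.5917 0.0362 0.1385] yaw43.97 F [-5.7 -0.4  4.5] M [0.112 1.491 0.032] q6 0.864 tq6 0.035
```

View pics/w15.png

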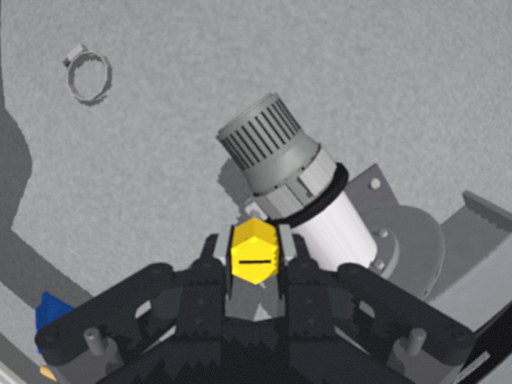

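```bash
python3 -m pendant '[[[-0.3,0.05,0.7,0,0,0,-1],[0.04,0.22,0,0,0,-4,-1],[0.04,0.22,0,0,0,-4,-1],[0.04,0.22,0,0,0,-4,-1]]]' >/dev/null; python3 st.py; python3 -m pendant '[[[0.04,0.22,0,0,0,-4,-1],[0.04,0.22,0,0,0,-4,-1],[0.04,0.22,0,0,0,-4,-1]]]' >/dev/null; python3 st.py;
```

```text
t33.12 [0.5914 0.0367 0.1385] yaw31.79 F [-5.4 -1.1  1.5] M [-0.077  1.425  0.183] q6 1.078 tq6 -0.698
t33.37 [0.5914 0.037  0.1386] yaw19.77 F [-5.4 -1.2  2.2] M [-0.334  1.497  0.24 ] q6 1.289 tq6 -0.695
```

```bash
for i in 1 2 3; do python3 -m pendant '[[[0.1,0.0,0,0,0,-3,-1],[0.05,0.0,0,0,0,-3,-1]]]' >/dev/null; python3 st.py; done
```

```text
t33.53 [0.5915 0.037  0.1386] yaw13.82 F [-6.4 -1.1  2.3] M [-0.215  1.565  0.183] q6 1.392 tq6 -0.437
t33.70 [0.5915 0.0371 0.1386] yaw7.82 F [-7.1 -1.3  3.4] M [-0.102  1.591  0.219] q6 1.497 tq6 -0.432
t33.87 [0.5916 0.0371 0.1386] yaw1.83 F [-7.5 -0.7  3.1] M [-0.115  1.625  0.26 ] q6 1.602 tq6 -0.408
```

```bash
for i in 1 2 3; do python3 -m pendant '[[[0.05,0.0,0,0,0,-2,-1],[0.05,0.0,0,0,0,-2,-1]]]' >/dev/null; python3 st.py; done
```

```text
t34.03 [0.5916 0.0372 0.1386] yaw-2.12 F [-7.1 -1.7  3.1] M [-0.076  1.725  0.288] q6 1.671 tq6 -0.154
t34.20 [0.5917 0.0372 0.1386] yaw-6.11 F [-7.7 -2.3  3. ] M [-0.117  1.685  0.291] q6 1.740 tq6 -0.156
t34.37 [0.5917 0.0372 0.1386] yaw-10.11 F [-8.1 -0.4  3.3] M [-0.083  1.773  0.27 ] q6 1.810 tq6 -0.138
```

```bash
python3 -m pendant '[[[-0.4,0,0,0,0,-2,-1],[-0.2,0.0,0,0,0,-2,-1]]]' >/dev/null; python3 st.py; for i in 1 2 3; do python3 -m pendant '[[[0,0.0,0,0,0,-1.1,-1],[0,0.0,0,0,0,-1.1,-1]]]' >/dev/null; python3 st.py; done
```

```text
t34.53 [0.5916 0.0372 0.1386] yaw-14.11 F [-5.1 -0.8  2. ] M [-0.071  1.189  0.331] q6 1.880 tq6 -0.120
t34.70 [0.5916 0.0372 0.1386] yaw-16.27 F [-4.8 -1.5  1.3] M [-0.069  1.34   0.305] q6 1.918 tq6 0.103
t34.87 [0.5916 0.0372 0.1386] yaw-18.46 F [-6.4 -1.5  1.6] M [-0.019  1.259  0.359] q6 1.956 tq6 0.096
t35.03 [0.5916 0.0373 0.1386] yaw-20.66 F [-5.1 -1.   1.9] M [-0.037  1.269  0.275] q6 1.994 tq6 0.106
```

```bash
for i in 1 2 3 4; do python3 -m pendant '[[[0,0.0,0,0,0,-1,-1]]]' >/dev/null; python3 st.py; done
```

```text
t35.12 [0.5916 0.0372 0.1386] yaw-21.66 F [-5.4 -1.8  1.1] M [-0.038  1.291  0.308] q6 2.012 tq6 0.148
t35.20 [0.5916 0.0372 0.1386] yaw-22.65 F [-6.2 -2.5  1.9] M [-0.035  1.285  0.306] q6 2.029 tq6 0.138
t35.28 [0.5916 0.0373 0.1386] yaw-23.65 F [-6.4 -2.1  2.5] M [-0.094  1.309  0.391] q6 2.047 tq6 0.141
t35.37 [0.5916 0.0373 0.1386] yaw-24.65 F [-5.6 -0.9  1. ] M [-0.02   1.304  0.384] q6 2.064 tq6 0.146
```

```bash
for i in 1 2 3; do python3 -m pendant '[[[0,0.0,0,0,0,-1,-1]]]' >/dev/null; python3 st.py; done
```

```text
t35.45 [0.5916 0.0373 0.1386] yaw-25.65 F [-6.  -0.4  1.6] M [-0.01   1.208  0.319] q6 2.081 tq6 0.150
t35.53 [0.5916 0.0373 0.1386] yaw-26.65 F [-5.4 -0.6  1.6] M [-0.02   1.278  0.355] q6 2.099 tq6 0.155
t35.62 [0.5916 0.0373 0.1386] yaw-27.65 F [-5.2 -1.2  2.5] M [-0.01   1.223  0.352] q6 2.116 tq6 0.159
```

```bash
python3 -m pendant '[[[0,0.0,0,0,0,-1,-1]]]' >/dev/null; python3 st.py; python3 -m pendant '[[[0,0.0,0,0,0,-1,-1]]]' >/dev/null; python3 st.py; python3 -m pendant '[[[-0.4,0,0,0,0,0,-1],[-0.4,0,0,0,0,0,-1],[0,0,0,0,0,0,-1],[0,0,0,0,0,0,-1]]]' >/dev/null; python3 st.py
python3 -m pendant '[[[0,0,0,0,0,0,0],[0,0,0,0,0,0,0],[0,0,0,0,0,0,0],[0,0,0,0,0,0,0],[0,0,0,0,0,0,0.2],[0,0,8,0,0,0,0.2],[0,0,12,0,0,0,0.2],[0,0,16,0,0,0,0.2],[0,0,16,0,0,0,0.2],[0,0,10,0,0,0,0.2],[0,0,0,0,0,0,0.2],[0,0,0,0,0,0,0.2]]]'; python3 - <<'E'
from h import *
im=ctrl.capture('wrist')[:,:,::-1];cv2.imwrite('pics/w16.png',im)
im=ctrl.capture('scene')[:,:,::-1];cv2.imwrite('pics/s16.png',im)
crop('pics/s16.png',265,140,345,220,7,'pics/s16c.png')
crop('pics/w16.png',215,100,300,190,8,'pics/w16c.png')
E
```

```text
t35.70 [0.5917 0.0373 0.1386] yaw-28.65 F [-6.1 -1.2  1.9] M [-0.027  1.26   0.392] q6 2.134 tq6 0.164
t35.78 [0.5917 0.0373 0.1386] yaw-29.65 F [-6.  -2.   1.4] M [-1.000e-03  1.249e+00  3.840e-01] q6 2.151 tq6 0.168
t36.12 [0.5915 0.0373 0.1386] yaw-29.62 F [-2.8 -2.1 -1.1] M [-0.039  0.621  0.298] q6 2.151 tq6 0.330
t: 37.12
position: [0.5919, 0.0374, 0.2015]
tcp_rot: [-0.0, 0.967, -0.256, 0.001]
force: [-0.8, -0.3, -1.1]
finger_gap: 0.0511
```

View pics/w16c.png

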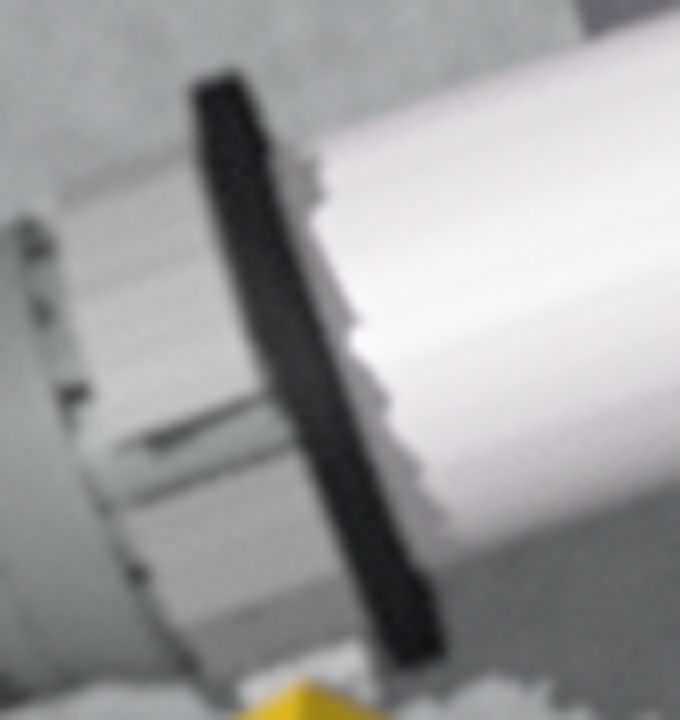

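View pics/s16c.png

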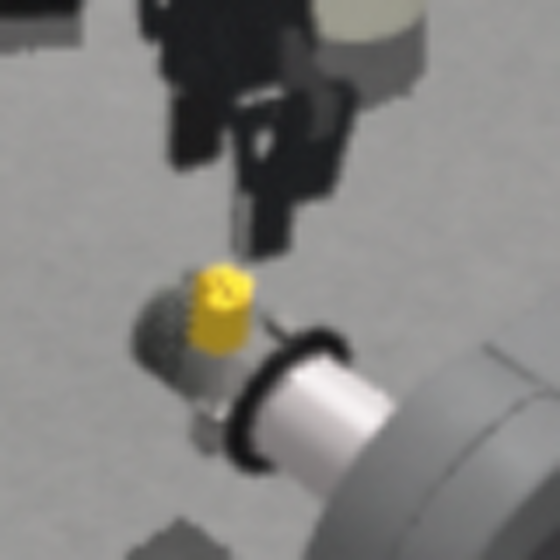

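```bash
python3 -m pendant '[[[0,0,15,0,0,0,0.2],[0,0,20,0,0,0,0.2],[0,0,15,0,0,0,0.2],[0,0,0,0,0,0,0.2],[0,0,0,0,0,0,0.2],[0,0,0,0,0,0,0.2]]]' | head -2; python3 - <<'E'
from h import *
im=ctrl.capture('scene')[:,:,::-1];cv2.imwrite('pics/s17.png',im)
E
```

```text
t: 37.72
position: [0.5911, 0.0373, 0.2494]
```

View pics/s17.png

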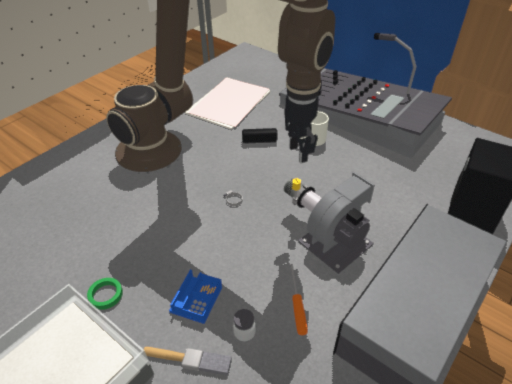

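```bash
python3 -c "
from cell import ctrl
print(ctrl.finish_job())"
```

```text
the job is handed in; nothing more can be done
None
```

The clamp is on the filter neck, against the black shoulder and snug. I handed the job in at about 38 s of robot time.

**What I did:** I lifted the clamp from the caddy by its knob, turned it in line with the filter, slid it over the nose and barb with under 2 N, and stopped on light contact with the shoulder. I let it hang, re-gripped the knob and tightened it clockwise.

**One correction:** after the first tightening the pictures and tool position showed the band about 1.5 mm short of the shoulder, because my grip had held it back. I backed the screw off about 65°, eased the band up to the shoulder and tightened again. That push reached about 8 N at most and was about 6 N at the end.

**Last checks:**
- **Fit:** the close-up shows both halves of the band flush against the shoulder.
- **Torque:** the final readings were 0.38–0.39 N m, about 0.2 above free running, against a snug range of 0.15–0.27. Single readings scatter by about 0.04. In the second tightening the torque began to climb about 7° later by my fit, so I turned about 9° further and judged it on the averaged torque.
- **Surroundings:** the gripper is well clear and nothing else on the desk appears to have moved. The screwdriver's shaft is in the arm's shadow in the last picture, so only its handle could be checked.

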